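Unstack the parts onto their inspection pads

ROBOT

A 7-joint arm with a two-finger parallel gripper is mounted at the origin on a cart in front of the work surface, level with it; the furniture and walls round the work are solid. World frame = base frame: x ahead of the robot, y to its left, z up, the work surface at z = 0. Lengths are in m, angles in rad, forces in N, time in s.
With the tool pointing down it reaches from about 0.35 to 0.9 m from the base axis. Payload 8.1 kg.
Tool frame: the origin (TCP) lies on the centre line of the jaws, within the pads' length; the fingertips stand 17 mm ahead of it and the grasp point (between the pads) lies 2 mm behind it; z points along the fingers, y is the direction in which the jaws open and shut (so a half turn about z gives the same grasp; the last joint's range is limited). The gripper opens to 92 mm and grips with 3 to 60 N. Pads are 19 mm wide; open, the fingers measure 130 mm over their backs; the gripper's body (75 mm by 190 mm) begins 47 mm behind the grasp point.
Start: joints at [1.049, 0.434, 0.025, 1.573, -0.012, 1.134, -0.075], TCP at [0.254, -0.571, 0.244] pointing down, gripper open.
Joint ranges: [-2.62, 2.62], [-0.44, 2.09], [-1.27, 1.32], [0.08, 2.57], [-1.32, 4.46], [0.12, 2], [-2.74, 2.74]. Speed limits (rad/s): [2.22, 2.22, 3.01, 3.01, 3.14, 3.14, 3.14].

INTERFACE

Orientations are given as a rotation vector (axis times angle).
In Python, from cell import arm, imaging, job gives the robot as it stands.
- The arm moves only by the tool jog_arm, never from a script. Its argument "moves" is a list of rows, each an object with "fingers": the closure, from -1 (fully open) to 1 (shut); "xyz": the shift along the tool's x, y, z in cm, a list of three; "angular": the turn, a rotation vector about the tool's x, y, z in rad, a list of three. In form: [{"fingers": fingers, "xyz": [dx, dy, dz], "angular": [ax, ay, az]}, ...]. A call has 1 to 12 rows; each row is the pose to reach, as a shift and turn from the pose commanded when the call began, along the tool's axes at that moment; what a row does not reach only later rows make up. A row lasts 1/8 s, in which the tool goes at most 62.5 mm and 10.7 degrees, less where a joint would pass 70% of its speed; a pose out of reach is approached as far as the arm can. A call with a gripper value outside its range is refused whole. The fingers move at their own pace and stop on an object; "grip_force" is the grip in N (left out, the last holds). Time passes only in rows, so rows that repeat a pose let the fingers close. It gives the time, the measured TCP pose, the force and the opening at its end, in the units of the state.
- arm.observe(): the state, without advancing time (a new reading comes with each control period).
- imaging.get_image(name): name is "side" or "top" or "wrist"; returns the picture (384x512x3 uint8, red, green, blue); there is no depth.
- imaging.camera_params(name): a dict with "fx", "fy", "cx", "cy" (pixels), "rvec" (rotation vector, rad) and "tvec" (3), from world to camera coordinates, as OpenCV has them; the wrist camera has in their place "hand_eye" (4x4, takes a point from camera to tool coordinates, whose origin is the TCP and whose axes are the flange's). Camera axes: x right, y down, z forward; pixel columns grow to the right and rows downward; lengths in m; the calibration is good to about 2 mm. The wrist camera is an equidistant fisheye: a pixel r from the principal point sees the ray r / f radians off the axis. A picture is of the moment at which its call begins: read the wrist's pose just before it. camera_params takes no time and is no camera call.
- job.sign_off(): hands the job in, once; it reports no verdict.
The state is a dict: "clock": time; "joints": joint angles; "dq": joint speeds; "joint_efforts": joint torques, N m; "position": TCP position; "ee_rot": TCP orientation; "force": force on the tool from outside, world axes, zero at the start; "ft_torque": the same for the moment, N m; "width": opening from 0.0 (shut) to 1.0 (fully open).
Only numpy, scipy, OpenCV 4.12 (cv2) and the standard library are available. Lean on these libraries where they do the work, as an engineer would, in place of code of your own. Each camera call takes 0.05 s, during which the arm holds its last target. There are 200 camera calls.

TASK

Four parts have been left stacked up: take the stack apart from the top down, one part at a time, and set each on the inspection pad that has its shape and size: the small black part, then the round coil, then the square can, then the oblong box. Set each down gently and upright, centred on the outline drawn on its pad with its sides parallel to the outline, and leave it there. Do not drop or tip any part, and do not shove or knock over the wire spool and the small jar standing nearby.

Things in the scene. Friction and masses are not known exactly. Their poses are not given: they have to be found in the camera images.
- relay: small black moulded part, plain block 24 (x) x 20 (y) x 8 mm high, lying on top of the stack; origin at the centre of its underside, z up
- round_coil: round copper coil body with two dark bands round it, upright cylinder 36 mm diameter, 20 mm high, third layer of the stack (under the black part); origin at the centre of its underside, z up its axis
- shield_can: square bright steel shielding can, solid, 48 x 48 x 22 mm high, with small dark vent dots along its top edges, second layer of the stack (under the coil, on the box); origin at the centre of its underside, z up
- cast_box: closed grey equipment box, solid, 56 (x) x 90 (y) x 26 mm high, four screws in its top corners, standing on the bench at the bottom of the stack; origin at the centre of its underside, z up
- pad_small: smallest flat grey pad, fixed to the bench, 46 (x) x 42 (y) x 4 mm high, with the 24 x 20 mm outline of the black part drawn in its middle; origin at the centre of its underside; its top is 4 mm above the origin
- pad_round: round flat grey pad, fixed, 58 mm diameter, 4 mm high, with a 36 mm circle drawn in its middle; origin at the centre of its underside
- pad_square: square flat grey pad, fixed, 70 x 70 x 4 mm high, with a 48 mm square drawn in its middle; origin at the centre of its underside
- pad_oblong: oblong flat grey pad, fixed, 78 (x) x 112 (y) x 4 mm high, with a 56 x 90 mm outline drawn in its middle, long side along its y; origin at the centre of its underside
- spool: bystander, loose: blue flanged spool of wire standing upright, 53 mm diameter, 40 mm high; origin at the centre of its underside
- jar: bystander, loose: small white jar with a black lid, 38 mm diameter, 40 mm high; origin at the centre of its underside

How it is judged:
By the outcome, as a careful person would: the job done as asked, in the order asked, and still so for the second after the job is handed in, with the robot touching nothing.
It also fails if it takes over 104 s, if anything falls off the work surface, if the arm or the gripper's body presses on something with over 40 N, if the wrist force passes 120 N, or if a joint passes its speed limit or range.

## Working session

There is one attempt and no reset: what is moved stays moved. The work goes in short steps, Python scripts to look and compute and a tool call to move; the robot and the scene stay as the last step left them, time stands still between calls to the robot, and variables do not carry over. Pictures are saved under pics/ and viewed, about 12 in all and at most 16, crops included, and the job is handed in when it is done.

Besides the shell and the picture viewer there is one more tool, called after "Call:" in YAML: its name, and indented under it one key for each argument. jog_arm: Moves the arm, as the interface text tells. Its arguments: {"type":"object","properties":{"moves":{"type":"array"},"grip_force":{"type":"number"}},"required":["moves"]}

```bash
mkdir -p pics; ls; python3 - <<'E'
from cell import arm, imaging, job
import cv2
print(arm.observe())
for n in ("side","top","wrist"):
    print(n, imaging.camera_params(n))
for n in ("side","top"):
    cv2.imwrite(f"pics/{n}0.png", cv2.resize(imaging.get_image(n)[:,:,::-1],None,fx=1.5,fy=1.5,interpolation=cv2.INTER_CUBIC))
E
```

```text
pics
{'clock': 0.0, 'joints': array([ 1.04939575,  0.43520126,  0.02494864,  1.57409129, -0.01160389,
        1.13402009, -0.0750971 ]), 'dq': array([-0.00138779,  0.00035909, -0.00112946, -0.00014356, -0.00212415,
        0.00144888, -0.00084434]), 'joint_efforts': array([ 2.36184405e-04, -6.67862320e+01,  9.84945372e-01, -3.14468801e+01,
       -6.06125663e-02,  4.31261107e-02,  2.09057107e-04]), 'position': array([ 0.25392928, -0.57055352,  0.24296042]), 'ee_rot': array([-3.07150614e+00, -6.52668361e-01,  7.09936544e-04]), 'force': array([ 0.94673747,  0.68699227, -0.06703437]), 'ft_torque': array([ 0.00804008, -0.01948587,  0.00075321]), 'width': 1.0012735551268517}
side {'fx': 379.8510940497966, 'fy': 379.8510940497966, 'cx': 259.7225511166427, 'cy': 190.5075244462423, 'rvec': array([ 0.14811671, -2.8090016 ,  1.34894118]), 'tvec': array([0.54185204, 0.13779196, 0.80742458])}
top {'fx': 407.25009812005595, 'fy': 407.25009812005595, 'cx': 259.1095806537738, 'cy': 183.5450255400791, 'rvec': array([ 2.1793883 , -2.03027654,  0.21606823]), 'tvec': array([-0.10254135,  0.56387231,  0.96858177])}
wrist {'fx': 297.3186396354542, 'fy': 297.3186396354542, 'cx': 254.01492006719042, 'cy': 188.43701459034, 'hand_eye': array([[ 5.14638143e-04, -9.58018874e-01, -2.86704678e-01,
         7.74592958e-02],
       [ 9.99999803e-01,  3.89929824e-04,  4.92067002e-04,
        -6.72508738e-04],
       [-3.59614771e-04, -2.86704875e-01,  9.58018886e-01,
        -1.41304554e-01],
       [ 0.00000000e+00,  0.00000000e+00,  0.00000000e+00,
         1.00000000e+00]])}
```

View pics/top0.png

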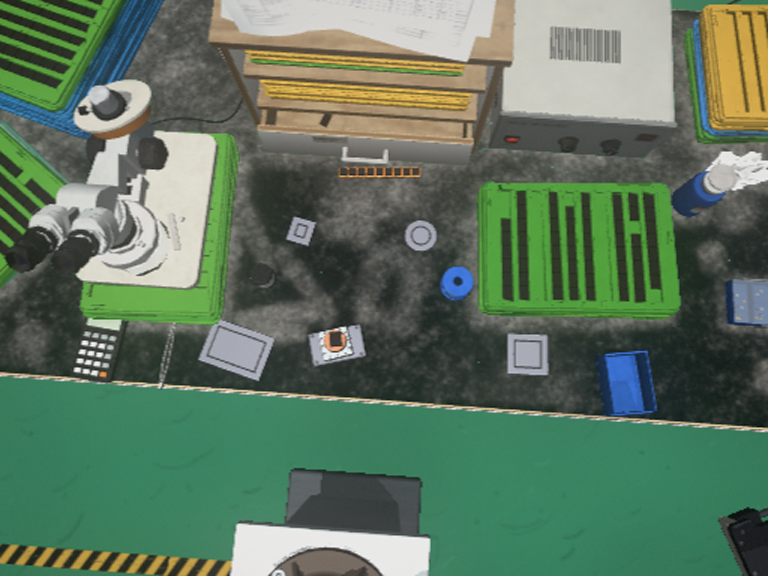

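View pics/side0.png

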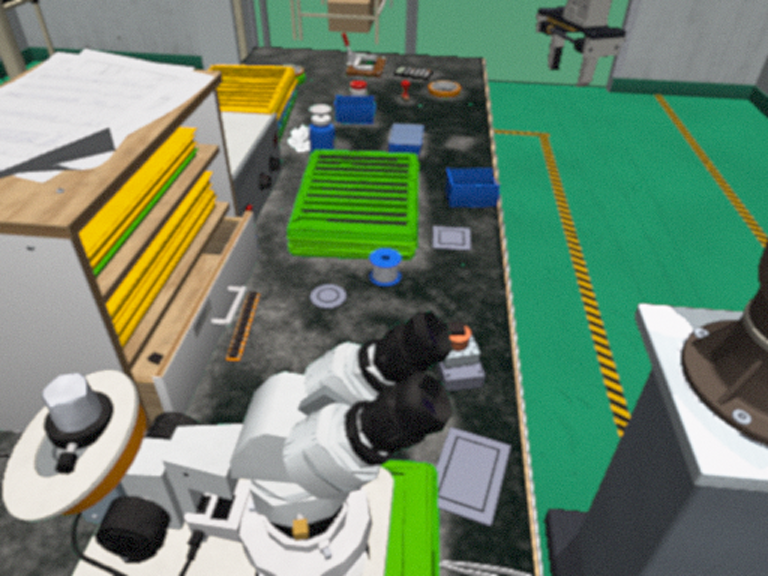

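The top view (×1.5) shows the small pad (301,231), round pad (421,236), square pad (528,354), oblong pad (237,350), stack (337,343), spool (457,283) and jar (263,276). In the side view the microscope partly hides the stack.

```bash
cat > h.py <<'E'
from cell import arm, imaging, job
import numpy as np, cv2
from scipy.spatial.transform import Rotation as R
def ray(name,px,st=None):
    p=imaging.camera_params(name); px=np.atleast_2d(np.asarray(px,float))
    d=(px-[p['cx'],p['cy']])/[p['fx'],p['fy']]
    if name=='wrist':
        r=np.linalg.norm(d,axis=1)+1e-12
        v=np.c_[d*(np.sin(r)/r)[:,None],np.cos(r)]
        T=R.from_rotvec(st['ee_rot']).as_matrix(); H=p['hand_eye']
        return st['position']+T@H[:3,3], v@(T@H[:3,:3]).T
    v=np.c_[d,np.ones(len(d))]; M=R.from_rotvec(p['rvec']).as_matrix()
    return -M.T@p['tvec'], v@M
def at(name,px,z,st=None):
    o,v=ray(name,px,st); return (o+v*((z-o[2])/v[:,2])[:,None])[:,:2]
def proj(P,st):  # world -> wrist pixels
    p=imaging.camera_params('wrist');H=p['hand_eye'];T=R.from_rotvec(st['ee_rot']).as_matrix()
    q=(np.atleast_2d(P)-st['position'])@T; q=(q-H[:3,3])@H[:3,:3]
    s=np.linalg.norm(q[:,:2],axis=1)+1e-12; th=np.arctan2(s,q[:,2])
    return q[:,:2]/s[:,None]*th[:,None]*p['fx']+[p['cx'],p['cy']]
def rect(name,px,z,st=None):
    "min-area rectangle in world of contour pixels: centre, sides, angle of long side (deg)"
    w=at(name,px,z,st); (c,s,a)=cv2.minAreaRect((w*1000).astype(np.float32))
    b=cv2.boxPoints((c,s,a)); e=[b[1]-b[0],b[2]-b[1]]; e=max(e,key=np.linalg.norm)
    return np.round(c,1),np.round(sorted(s),1),round(float(np.degrees(np.arctan2(e[1],e[0]))%180),1)
def togo(st,xy=None,yaw=None):
    "shift in tool axes (cm) to xy, plus tool y-axis yaw in world (deg)"
    T=R.from_rotvec(st['ee_rot']).as_matrix()
    d=np.array([*(np.array(xy)-st['position'][:2]),0])
    return np.round(T.T@d*100,2), np.degrees(np.arctan2(T[1,1],T[0,1]))
E
python3 - <<'E'
from h import *
im=imaging.get_image('top'); 
seeds={'small':(301,240),'round':(421,222),'square':(512,354),'oblong':(237,372),'spool':(457,273),'jar':(263,270)}
zs=dict(small=.004,round=.004,square=.004,oblong=.004,spool=.04,jar=.04)
hsv=cv2.cvtColor(im,cv2.COLOR_RGB2HSV)
for k,s in seeds.items():
    x,y=[int(round(v/1.5)) for v in s]
    print(k,im[y,x],at('top',(x,y),zs[k]).round(3))
m=((im.min(2)>105)&(im.max(2).astype(int)-im.min(2)<45)).astype(np.uint8)
n,lab=cv2.connectedComponents(m)
for k,s in (('small',(301,231)),('round',(421,236)),('square',(528,354)),('oblong',(237,350)),('stack',(337,343))):
    x,y=[int(round(v/1.5)) for v in s]
    l=np.bincount(lab[y-12:y+13,x-12:x+13].ravel(),minlength=n);l[0]=0;l=l.argmax()
    c=np.argwhere(lab==l)[:,::-1]
    print(k,len(c),rect('top',c,.026 if k=='stack' else .004))
st=arm.observe();T=R.from_rotvec(st['ee_rot']).as_matrix();print(T.round(3))
print(togo(st,at('top',(337/1.5,340/1.5),.07)[0]))
E
```

```text
small [165 168 179] [[0.636 0.1  ]]
round [162 164 175] [[ 0.685 -0.114]]
square [161 165 175] [[ 0.458 -0.283]]
oblong [170 173 185] [[0.394 0.187]]
spool [ 60 115 211] [[ 0.586 -0.18 ]]
jar [56 57 54] [[0.568 0.155]]
small 235 (array([653.5, 103.8]), array([41.8, 44.8]), 167.7)
round 326 (array([ 660.5, -112.6]), array([53.3, 54.3]), 94.1)
square 696 (array([ 460.7, -310.3]), array([69.2, 69.7]), 91.7)
oblong 1685 (array([457.6, 167.4]), array([136.5, 152.9]), 76.1)
stack 561 (array([451.6,  18.9]), array([55.1, 90. ]), 105.3)
[[ 0.914  0.407 -0.001]
 [ 0.407 -0.914  0.001]
 [-0.    -0.001 -1.   ]]
(array([ 42.04, -45.27,   0.05]), np.float64(-66.01131053249587))
```

Call:
jog_arm:
  moves:
    - {"fingers": -1,"xyz": [42,-45.3,0],"angular": [0,0,0]}
    - {"fingers": -1,"xyz": [42,-45.3,0],"angular": [0,0,0]}
    - {"fingers": -1,"xyz": [42,-45.3,0],"angular": [0,0,0]}
    - {"fingers": -1,"xyz": [42,-45.3,0],"angular": [0,0,0]}
    - {"fingers": -1,"xyz": [42,-45.3,0],"angular": [0,0,0]}
    - {"fingers": -1,"xyz": [42,-45.3,0],"angular": [0,0,0]}
    - {"fingers": -1,"xyz": [42,-45.3,0],"angular": [0,0,0]}
    - {"fingers": -1,"xyz": [42,-45.3,0],"angular": [0,0,0]}
    - {"fingers": -1,"xyz": [42,-45.3,0],"angular": [0,0,0]}
    - {"fingers": -1,"xyz": [42,-45.3,0],"angular": [0,0,0]}
    - {"fingers": -1,"xyz": [42,-45.3,0],"angular": [0,0,0]}
    - {"fingers": -1,"xyz": [42,-45.3,0],"angular": [0,0,0]}

```text
clock: 1.65
position: [0.4533, 0.0132, 0.2434]
ee_rot: [3.073, 0.653, -0.002]
force: [-0.3, -0.6, -0.3]
width: 1.002
```

```bash
python3 - <<'E'
from h import *
import pickle
st=arm.observe(); im=imaging.get_image('wrist'); pickle.dump((st,im),open('w1.pkl','wb'))
print(st['clock'],st['position'],st['ee_rot'],st['force'],st['dq'].round(3))
cv2.imwrite('pics/w1.png',cv2.resize(im[:,:,::-1],None,fx=1.5,fy=1.5,interpolation=cv2.INTER_CUBIC))
E
```

```text
1.65 [0.45331212 0.01316348 0.24341296] [ 3.07263673e+00  6.53307973e-01 -1.55289736e-03] [-0.28148087 -0.59725304 -0.34967737] [ 0.024 -0.007  0.016  0.008  0.001  0.001  0.   ]
```

View pics/w1.png

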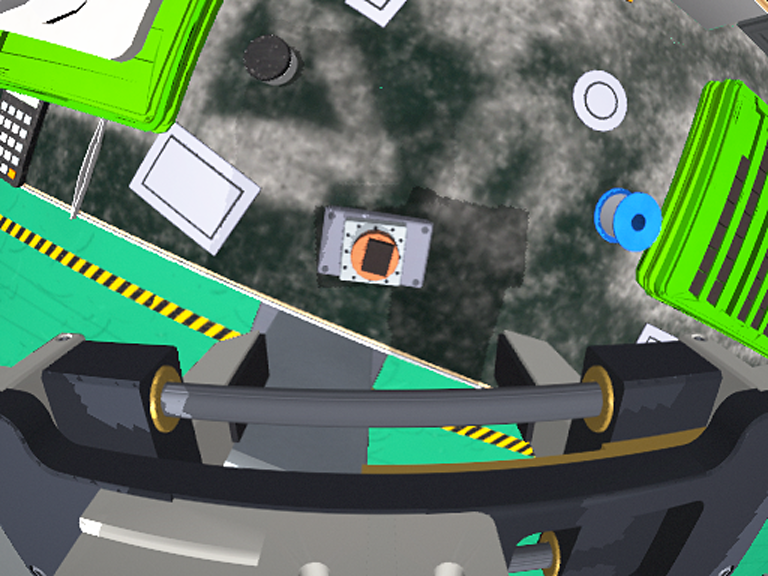

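The wrist view (×1.5) shows the oblong pad (195,188), stack (376,248) with the relay on the coil, jar (270,60), round pad (600,100) and spool (628,220).

```bash
cat >> h.py <<'E'
def blob(mask,x,y,r=3):
    n,lab=cv2.connectedComponents(mask.astype(np.uint8))
    l=np.bincount(lab[y-r:y+r+1,x-r:x+r+1].ravel(),minlength=n); l[0]=0
    c=(lab==l.argmax()).astype(np.uint8)
    cs,_=cv2.findContours(c,cv2.RETR_EXTERNAL,cv2.CHAIN_APPROX_NONE)
    return max(cs,key=len)[:,0,:], int(c.sum())
E
python3 - <<'E'
from h import *
import pickle
st,im=pickle.load(open('w1.pkl','rb'))
i=im.astype(int)
lig=(i.min(2)>150)
cop=(i[:,:,0]-i[:,:,2]>60)
drk=i.max(2)<75
for k,m,(x,y),z in (('oblong',lig,(105,115),.004),('round',lig,(388,67),.004),('coil',cop,(238,178),.068),('relay',drk,(252,170),.076)):
    for r in (2,8):
      try:
        c,a=blob(m,x,y,r);print(k,r,a,rect('wrist',c,z,st))
      except Exception as e: print(k,e)
cv2.imwrite('pics/c1.png',cv2.resize(im[130:200,200:300,::-1],None,fx=7,fy=7,interpolation=cv2.INTER_CUBIC))
E
```

```text
oblong 2 5538 (array([454.4, 168.9]), array([136.7, 155.4]), 79.2)
oblong 8 5538 (array([454.4, 168.9]), array([136.7, 155.4]), 79.2)
round 2 1031 (array([ 658.3, -112.7]), array([56.2, 56.5]), 122.5)
round 8 1031 (array([ 658.3, -112.7]), array([56.2, 56.5]), 122.5)
coil 2 419 (array([453.3,  19.2]), array([34.6, 35.2]), 38.6)
coil 8 419 (array([453.3,  19.2]), array([34.6, 35.2]), 38.6)
relay 2 363 (array([455.9,  18.1]), array([17.8, 23.6]), 8.8)
relay 8 363 (array([455.9,  18.1]), array([17.8, 23.6]), 8.8)
```

View pics/c1.png

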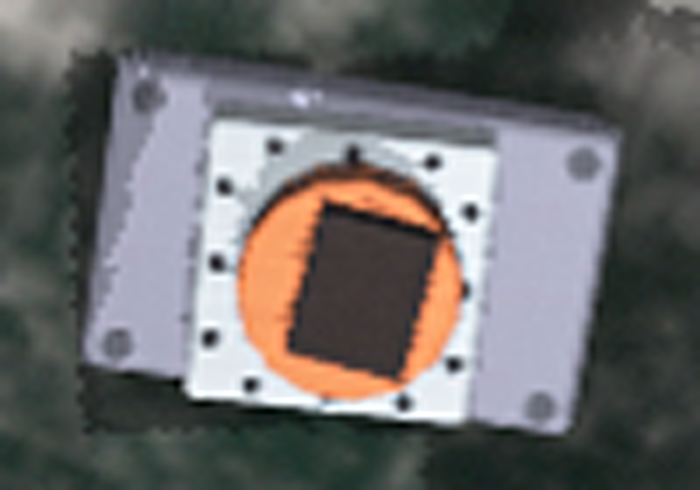

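The crop shows the relay on the coil at about crop (365,290), turned ≈9° in the world. I'll hover low over it and remeasure.

Call:
jog_arm:
  moves:
    - {"fingers": -0.2,"xyz": [0.37,-0.23,5],"angular": [0,0,0.13]}
    - {"fingers": -0.2,"xyz": [0.37,-0.23,10],"angular": [0,0,0.265]}
    - {"fingers": -0.2,"xyz": [0.37,-0.23,12.5],"angular": [0,0,0.265]}
    - {"fingers": -0.2,"xyz": [0.37,-0.23,12.5],"angular": [0,0,0.265]}
    - {"fingers": -0.2,"xyz": [0.37,-0.23,12.5],"angular": [0,0,0.265]}
    - {"fingers": -0.2,"xyz": [0.37,-0.23,12.5],"angular": [0,0,0.265]}

```text
clock: 2.45
position: [0.457, 0.0169, 0.12]
ee_rot: [3.132, 0.24, 0.004]
force: [0.4, -0.3, 0.0]
width: 0.601
```

```bash
cat >> h.py <<'E'
def snap(n):
    import pickle
    st=arm.observe(); im=imaging.get_image('wrist'); pickle.dump((st,im),open(n+'.pkl','wb'))
    print(round(st['clock'],2),st['position'].round(4),'yawY',togo(st,(0,0))[1].round(2),st['force'].round(1),round(st['width'],3))
    return st,im
def save(n,im,x0,x1,y0,y1,f):
    cv2.imwrite(f'pics/{n}.png',cv2.resize(im[y0:y1,x0:x1,::-1],None,fx=f,fy=f,interpolation=cv2.INTER_CUBIC))
E
python3 - <<'E'
from h import *
st,im=snap('w2'); i=im.astype(int)
tip=proj(np.r_[st['position'][:2],.076],st)[0]; print(tip)
for k,m,z in (('coil',i[:,:,0]-i[:,:,2]>60,.068),('relay',i.max(2)<75,.076)):
    x,y=tip.astype(int); c,a=blob(m,x,y,8);print(k,a,rect('wrist',c,z,st))
import pickle
s1,i1=pickle.load(open('w1.pkl','rb'));m=cv2.morphologyEx((i1.min(2)>150).astype(np.uint8),cv2.MORPH_OPEN,np.ones((7,7)))
print('oblong',rect('wrist',blob(m,105,115)[0],.004,s1))
save('w2',im,0,512,60,384,1.5)
E
```

```text
2.45 [0.457  0.0169 0.12  ] yawY -81.23 [ 0.4 -0.3  0. ] 0.601
[254.76342807 219.62030486]
coil 186501 (array([384.4,  -3.8]), array([530.6, 906. ]), 98.3)
relay 932 (array([456.3,  18. ]), array([17.9, 25. ]), 8.8)
oblong (array([432. , 193.6]), array([51.6, 85.6]), 75.1)
```

View pics/w2.png

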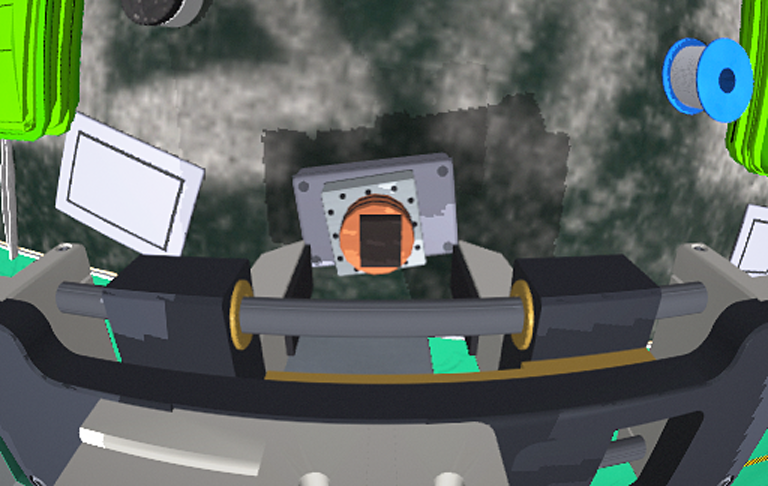

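```bash
python3 - <<'E'
from h import *
import pickle
st,im=pickle.load(open('w2.pkl','rb'))
for y in range(194,246): print(y,im[y,250],im[y,258],at('wrist',(254,y),.076,st).round(4)[0])
print([ (x,int(im[222,x,0])) for x in range(232,276)])
print(at('wrist',[(239,222),(268,222)],.076,st))
save('c2',im,195,315,150,250,6)
E
```

```text
194 [60 44 39] [94 59 45] [0.4749 0.0202]
195 [141  80  56] [78 55 48] [0.4742 0.0201]
196 [142  83  56] [141  81  53] [0.4735 0.02  ]
197 [219 127  85] [148  85  58] [0.4728 0.0199]
198 [224 129  85] [250 152 102] [0.4721 0.0198]
199 [215 124  85] [253 166 110] [0.4715 0.0197]
200 [217 124  83] [253 171 111] [0.4708 0.0196]
201 [224 131  84] [255 174 114] [0.4701 0.0195]
202 [233 132  86] [233 131  88] [0.4694 0.0194]
203 [20 22 25] [20 22 26] [0.4687 0.0192]
204 [36 34 35] [37 37 36] [0.468  0.0191]
205 [42 34 34] [40 37 35] [0.4673 0.019 ]
206 [44 38 38] [45 41 40] [0.4666 0.0189]
207 [50 42 44] [58 49 50] [0.4659 0.0188]
208 [56 50 47] [57 51 49] [0.4652 0.0187]
209 [59 53 52] [58 53 50] [0.4645 0.0186]
210 [57 49 48] [57 50 48] [0.4638 0.0185]
211 [56 49 48] [59 49 50] [0.4631 0.0184]
212 [56 50 49] [56 48 47] [0.4624 0.0183]
213 [56 50 49] [56 49 48] [0.4617 0.0182]
214 [55 50 48] [57 50 49] [0.461  0.0181]
215 [56 51 48] [54 49 48] [0.4603 0.0179]
216 [57 51 50] [53 45 47] [0.4595 0.0178]
217 [56 50 50] [58 50 52] [0.4588 0.0177]
218 [58 50 49] [55 47 47] [0.4581 0.0176]
219 [
[... 1006 characters left out ...]
7 61] [0.4402 0.0148]
243 [75 68 56] [33 57 48] [0.4394 0.0147]
244 [39 59 51] [38 57 51] [0.4387 0.0146]
245 [46 64 59] [49 63 58] [0.4379 0.0145]
[(232, 219), (233, 221), (234, 220), (235, 220), (236, 220), (237, 221), (238, 225), (239, 190), (240, 76), (241, 51), (242, 56), (243, 56), (244, 61), (245, 67), (246, 65), (247, 67), (248, 67), (249, 68), (250, 68), (251, 68), (252, 68), (253, 68), (254, 69), (255, 71), (256, 65), (257, 55), (258, 57), (259, 59), (260, 55), (261, 57), (262, 61), (263, 66), (264, 65), (265, 66), (266, 61), (267, 148), (268, 213), (269, 224), (270, 223), (271, 223), (272, 223), (273, 223), (274, 222), (275, 204)]
[[0.45365002 0.02719123]
 [0.45664812 0.00779122]]
```

View pics/c2.png

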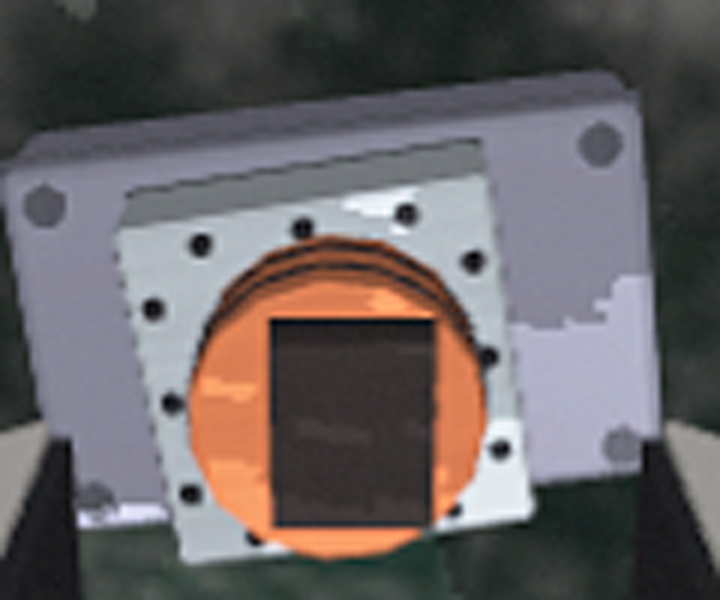

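Call:
jog_arm:
  moves:
    - {"fingers": -0.2,"xyz": [-0.2,-0.05,1.5],"angular": [0,0,0]}
    - {"fingers": -0.2,"xyz": [-0.2,-0.05,2],"angular": [0,0,0]}
    - {"fingers": -0.2,"xyz": [-0.2,-0.05,2],"angular": [0,0,0]}
    - {"fingers": -0.2,"xyz": [-0.2,-0.05,2],"angular": [0,0,0]}
    - {"fingers": -0.2,"xyz": [-0.2,-0.05,2],"angular": [0,0,0]}
    - {"fingers": -0.2,"xyz": [-0.2,-0.05,2],"angular": [0,0,0]}

```text
clock: 3.25
position: [0.4542, 0.0174, 0.0989]
ee_rot: [3.132, 0.241, 0.001]
force: [0.6, -0.3, -0.1]
width: 0.601
```

```bash
python3 - <<'E'
from h import *
for k in range(3):
    st=arm.observe();print(st['clock'],st['position'],st['dq'].round(3)); imaging.get_image('wrist')
print(R.from_rotvec(st['ee_rot']).as_matrix().round(4))
E
```

```text
3.25 [0.45421977 0.01741924 0.09890281] [-0.     0.    -0.001  0.002  0.001  0.     0.001]
3.3 [0.45419158 0.017406   0.09887994] [-0.001  0.002  0.001  0.002  0.003 -0.     0.002]
3.35 [0.45412963 0.01740048 0.09882406] [ 0.001  0.004 -0.001  0.002  0.001 -0.001 -0.002]
[[ 9.882e-01  1.531e-01  2.000e-04]
 [ 1.531e-01 -9.882e-01 -1.000e-04]
 [ 2.000e-04  1.000e-04 -1.000e+00]]
```

```bash
cat >> h.py <<'E'
def poly(st,im,z,seed,mask,k):
    c,a=blob(mask,*seed,5); return a,rect('wrist',c,z,st)
E
python3 - <<'E'
from h import *
st,im=snap('w3'); 
x,y=proj(np.r_[st['position'][:2],.076],st)[0].astype(int); print(x,y)
col=im[:,x,0].astype(int); print([(r,col[r]) for r in range(y-35,y+28)])
print([(c,int(im[y,c,0])) for c in range(x-24,x+24)])
for r in (y-20,y,y+15): print(r,at('wrist',(x,r),.076,st))
E
```

```text
3.4 [0.4541 0.0174 0.0988] yawY -81.19 [ 0.4 -0.5  0. ] 0.601
254 232
[(197, np.int64(136)), (198, np.int64(146)), (199, np.int64(47)), (200, np.int64(60)), (201, np.int64(148)), (202, np.int64(138)), (203, np.int64(161)), (204, np.int64(235)), (205, np.int64(221)), (206, np.int64(219)), (207, np.int64(221)), (208, np.int64(227)), (209, np.int64(235)), (210, np.int64(20)), (211, np.int64(36)), (212, np.int64(42)), (213, np.int64(42)), (214, np.int64(47)), (215, np.int64(58)), (216, np.int64(58)), (217, np.int64(59)), (218, np.int64(60)), (219, np.int64(61)), (220, np.int64(58)), (221, np.int64(56)), (222, np.int64(58)), (223, np.int64(55)), (224, np.int64(57)), (225, np.int64(55)), (226, np.int64(56)), (227, np.int64(58)), (228, np.int64(57)), (229, np.int64(56)), (230, np.int64(57)), (231, np.int64(56)), (232, np.int64(57)), (233, np.int64(57)), (234, np.int64(57)), (235, np.int64(58)), (236, np.int64(54)), (237, np.int64(55)), (238, np.int64(55)), (239, np.int64(61)), (240, np.int64(69)), (241, np.int64(68)), (242, np.int64(59)), (243, np.int64(54)), (244, np.int64(54)), (245, np.i
[... 245 characters left out ...]
 (257, np.int64(60)), (258, np.int64(60)), (259, np.int64(59))]
[(230, 223), (231, 223), (232, 223), (233, 222), (234, 222), (235, 236), (236, 252), (237, 253), (238, 252), (239, 195), (240, 42), (241, 56), (242, 55), (243, 57), (244, 56), (245, 57), (246, 56), (247, 58), (248, 57), (249, 55), (250, 56), (251, 56), (252, 56), (253, 57), (254, 57), (255, 57), (256, 57), (257, 57), (258, 58), (259, 58), (260, 58), (261, 56), (262, 58), (263, 59), (264, 58), (265, 56), (266, 57), (267, 56), (268, 55), (269, 49), (270, 140), (271, 250), (272, 255), (273, 253), (274, 252), (275, 254), (276, 237), (277, 223)]
212 [[0.4674989  0.02003661]]
232 [[0.45459565 0.01803069]]
247 [[0.44437909 0.01644246]]
```

Call:
jog_arm:
  grip_force: 12
  moves:
    - {"fingers": -0.2,"xyz": [0.09,0,0.6],"angular": [0,0,0]}
    - {"fingers": -0.2,"xyz": [0.09,0,1.23],"angular": [0,0,0]}
    - {"fingers": -0.2,"xyz": [0.09,0,1.23],"angular": [0,0,0]}
    - {"fingers": 0.3,"xyz": [0.09,0,1.23],"angular": [0,0,0]}
    - {"fingers": 0.45,"xyz": [0.09,0,1.23],"angular": [0,0,0]}
    - {"fingers": 0.55,"xyz": [0.09,0,1.23],"angular": [0,0,0]}
    - {"fingers": 0.65,"xyz": [0.09,0,1.23],"angular": [0,0,0]}
    - {"fingers": 1,"xyz": [0.09,0,1.23],"angular": [0,0,0]}
    - {"fingers": 1,"xyz": [0.09,0,1.23],"angular": [0,0,0]}

```text
clock: 4.58
position: [0.455, 0.0176, 0.0865]
ee_rot: [3.132, 0.241, 0.0]
force: [0.1, -0.0, 1.5]
width: 0.209
```

Call:
jog_arm:
  moves:
    - {"fingers": 1,"xyz": [0,0,-0.8],"angular": [0,0,0]}
    - {"fingers": 1,"xyz": [0,0,-3],"angular": [0,0,0]}
    - {"fingers": 1,"xyz": [0,0,-5.5],"angular": [0,0,0]}
    - {"fingers": 1,"xyz": [4,-1.2,-6.5],"angular": [0,0,0]}
    - {"fingers": 1,"xyz": [9,-2.6,-6.5],"angular": [0,0,0]}
    - {"fingers": 1,"xyz": [14,-4,-6.5],"angular": [0,0,0]}
    - {"fingers": 1,"xyz": [18,-5.2,-6.5],"angular": [0,0,0]}
    - {"fingers": 1,"xyz": [19.4,-5.5,-6.5],"angular": [0,0,0]}
    - {"fingers": 1,"xyz": [19.4,-5.5,-6.5],"angular": [0,0,0]}
    - {"fingers": 1,"xyz": [19.4,-5.5,-6.5],"angular": [0,0,0]}
    - {"fingers": 1,"xyz": [19.4,-5.5,-6.5],"angular": [0,0,0]}
    - {"fingers": 1,"xyz": [19.4,-5.5,-6.5],"angular": [0,0,0]}

```text
clock: 6.08
position: [0.6378, 0.1011, 0.1517]
ee_rot: [3.132, 0.241, 0.0]
force: [1.0, -0.5, 0.2]
width: 0.214
```

```bash
python3 - <<'E'
from h import *
st,im=snap('w4'); i=im.astype(int)
x,y=proj(np.r_[.6535,.1038,.004],st)[0].astype(int); print(x,y)
m=cv2.morphologyEx((i.min(2)>130).astype(np.uint8),cv2.MORPH_OPEN,np.ones((3,3)))
try:
  c,a=blob(m,x,y,12); print(a,rect('wrist',c,.004,st),rect('wrist',cv2.convexHull(c)[:,0],.004,st))
except Exception as e: print(e)
save('w4',im,max(0,x-100),x+100,max(0,y-90),y+70,4)
print(max(0,x-100),max(0,y-90))
E
```

```text
6.08 [0.6378 0.1011 0.1517] yawY -81.21 [ 1.  -0.5  0.2] 0.214
254 164
174862 (array([492.8,  64.3]), array([ 801.3, 1360.1]), 98.3) (array([492.8,  64.3]), array([ 801.3, 1360.1]), 98.3)
154 74
```

View pics/w4.png

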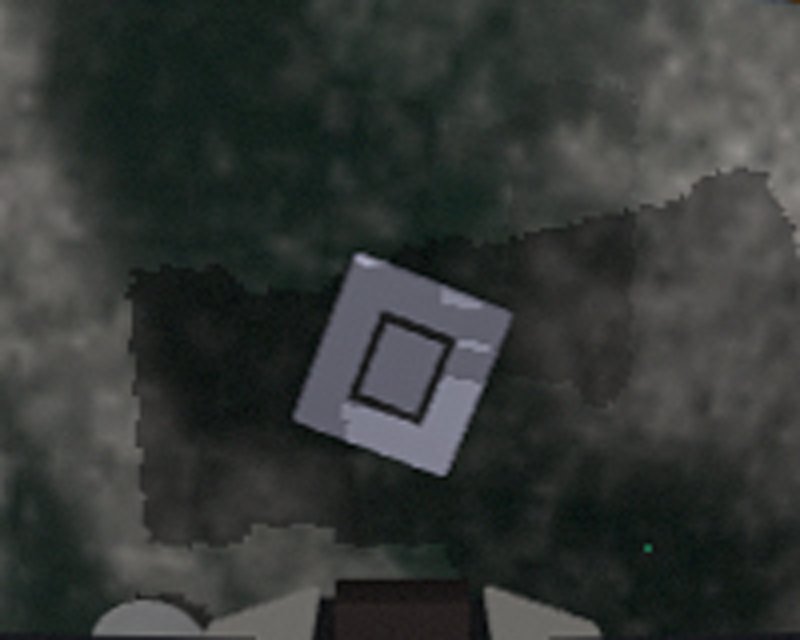

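The small pad and its 24×20 outline are clear. The outline corners are at crop (384,315), (453,342), (419,420) and (354,395), tilted about 21° from the relay.

```bash
cat >> h.py <<'E'
def quad(st,im,px,z,sub=True,win=4):
    "centre and axes of a quadrilateral from corner pixels (in order)"
    p=np.array(px,np.float32).reshape(-1,1,2)
    if sub:
        g=cv2.cvtColor(im,cv2.COLOR_RGB2GRAY)
        p=cv2.cornerSubPix(g,p,(win,win),(-1,-1),(3,30,.01))
    p=p[:,0]; w=at('wrist',p,z,st)
    e=[w[1]-w[0],w[2]-w[3],w[3]-w[0],w[2]-w[1]]
    print('px',p.round(1).tolist(),'ctr',(w.mean(0)*1000).round(2),'sides',[round(float(np.linalg.norm(v))*1000,1) for v in e],
      'ang',[round(float(np.degrees(np.arctan2(v[1],v[0]))%180),2) for v in e])
    return w.mean(0)
E
python3 - <<'E'
from h import *
import pickle
st,im=pickle.load(open('w4.pkl','rb'))
f=lambda L:[((x+.5)/4-.5+154,(y+.5)/4-.5+74) for x,y in L]
o=f([(356,254),(513,316),(447,474),(294,418)]); q=f([(384,315),(453,342),(419,420),(354,395)])
for s in (0,1): quad(st,im,o,.004,s); 
quad(st,im,q,.004,0); c=quad(st,im,q,.004,1,3)
print(togo(st,c))
E
```

```text
px [[242.60000610351562, 137.10000610351562], [281.8999938964844, 152.60000610351562], [265.3999938964844, 192.10000610351562], [227.10000610351562, 178.10000610351562]] ctr [652.47 103.62] sides [41.5, 41.4, 44.3, 43.8] ang [77.17, 77.9, 167.68, 167.51]
px [[242.5, 136.8000030517578], [281.70001220703125, 152.0], [264.3999938964844, 192.6999969482422], [226.6999969482422, 178.3000030517578]] ctr [652.45 104.05] sides [41.3, 41.1, 44.9, 45.2] ang [77.59, 77.08, 167.44, 167.19]
px [[249.60000610351562, 152.39999389648438], [266.8999938964844, 159.10000610351562], [258.3999938964844, 178.60000610351562], [242.10000610351562, 172.39999389648438]] ctr [652.06 103.55] sides [18.3, 17.5, 21.6, 21.6] ang [77.16, 77.12, 168.33, 166.15]
px [[249.1999969482422, 151.5], [267.5, 159.10000610351562], [258.3999938964844, 179.8000030517578], [240.89999389648438, 173.6999969482422]] ctr [651.6  103.73] sides [19.6, 18.6, 24.1, 23.1] ang [76.01, 78.88, 168.43, 166.09]
(array([ 1.4 , -0.05,  0.  ]), np.float64(-81.2137070715906))
```

Call:
jog_arm:
  moves:
    - {"fingers": 1,"xyz": [1.48,-0.04,3],"angular": [0,0,0.18]}
    - {"fingers": 1,"xyz": [1.48,-0.04,6],"angular": [0,0,0.3735]}
    - {"fingers": 1,"xyz": [1.48,-0.04,7.7],"angular": [0,0,0.3735]}
    - {"fingers": 1,"xyz": [1.48,-0.04,7.7],"angular": [0,0,0.3735]}
    - {"fingers": 1,"xyz": [1.48,-0.04,7.7],"angular": [0,0,0.3735]}
    - {"fingers": 1,"xyz": [1.48,-0.04,7.7],"angular": [0,0,0.3735]}

```text
clock: 6.88
position: [0.6536, 0.1043, 0.0757]
ee_rot: [-3.122, 0.343, -0.003]
force: [0.6, 0.1, -0.3]
width: 0.212
```

```bash
python3 - <<'E'
from h import *
st,im=snap('w5')
x,y=proj(np.r_[.6524,.1038,.004],st)[0].astype(int); print(x,y)
print(R.from_rotvec(st['ee_rot']).as_matrix().round(4)[2])
save('w5',im,x-80,x+80,y-60,y+60,5); print(x-80,y-60)
E
```

```text
6.88 [0.6536 0.1043 0.0757] yawY -102.53 [ 0.6  0.1 -0.3] 0.212
255 206
[ 1.8e-03 -9.0e-04 -1.0e+00]
175 146
```

View pics/w5.png

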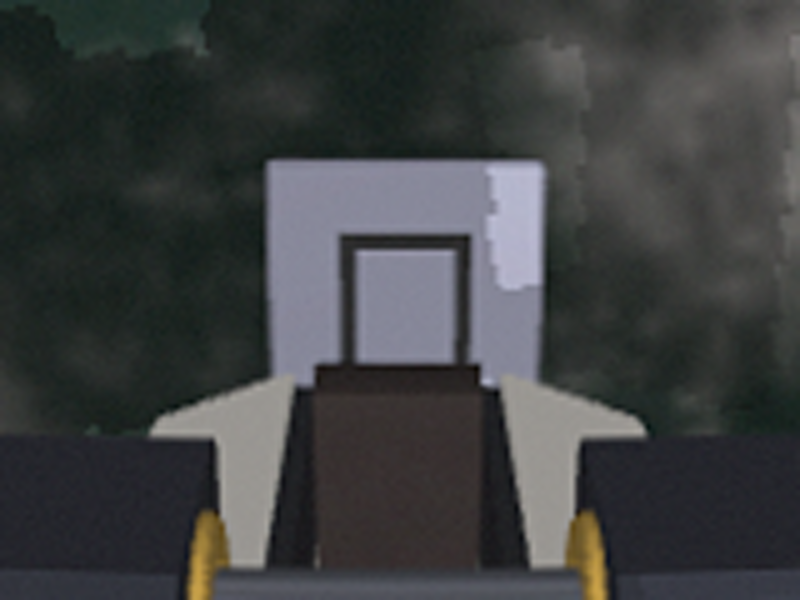

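```bash
python3 - <<'E'
from h import *
import pickle
st,im=pickle.load(open('w5.pkl','rb'))
T=R.from_rotvec(st['ee_rot']).as_matrix()[:2,:2]
def tl(cx,cy,z):
    px=((cx+.5)/5-.5+175,(cy+.5)/5-.5+146); w=at('wrist',px,z,st)[0]
    print(((w-st['position'][:2])@T*1000).round(2),w.round(4))
zb=st['position'][2]-.0185
tl(266,200,.004);tl(545,200,.004);tl(405,159,.004)   # pad edges
tl(341,300,.004);tl(470,300,.004);tl(405,235,.004)  # outline outer
print('relay');tl(397,366,zb);tl(314,366,zb);tl(481,366,zb);tl(397,390,zb+.008);tl(314,400,zb+.008);tl(481,400,zb+.008)
E
```

```text
[ 15.7  -20.07] [0.6732 0.1205]
[15.73 21.67] [0.6642 0.0798]
[22.02  0.71] [0.6749 0.0989]
[-0.16 -9.  ] [0.6554 0.1132]
[-0.15 10.67] [0.6511 0.094 ]
[10.24  0.73] [0.6634 0.1014]
relay
[10.91 -0.44] [0.6643 0.1024]
[ 10.88 -10.1 ] [0.6664 0.1118]
[10.89  9.33] [0.6622 0.0929]
[11.31 -0.44] [0.6647 0.1023]
[10.07 -9.69] [0.6655 0.1116]
[10.08  8.92] [0.6615 0.0934]
```

Call:
jog_arm:
  moves:
    - {"fingers": 1,"xyz": [-0.03,0.12,2],"angular": [0,0,0]}
    - {"fingers": 1,"xyz": [-0.03,0.12,4],"angular": [0,0,0]}
    - {"fingers": 1,"xyz": [-0.03,0.12,4.8],"angular": [0,0,0]}
    - {"fingers": 1,"xyz": [-0.03,0.12,4.9],"angular": [0,0,0]}
    - {"fingers": 1,"xyz": [-0.03,0.12,4.9],"angular": [0,0,0]}
    - {"fingers": 1,"xyz": [-0.03,0.12,4.9],"angular": [0,0,0]}

```text
clock: 7.68
position: [0.6527, 0.1033, 0.026]
ee_rot: [-3.122, 0.345, -0.002]
force: [-0.0, -0.3, -0.8]
width: 0.207
```

Call:
jog_arm:
  moves:
    - {"fingers": 1,"xyz": [0,0,0.2],"angular": [0,0,0]}
    - {"fingers": 1,"xyz": [0,0,0.3],"angular": [0,0,0]}
    - {"fingers": 1,"xyz": [0,0,0.34],"angular": [0,0,0]}
    - {"fingers": 1,"xyz": [0,0,0.34],"angular": [0,0,0]}
    - {"fingers": 1,"xyz": [0,0,0.34],"angular": [0,0,0]}

```text
clock: 8.3
position: [0.6523, 0.1031, 0.0226]
ee_rot: [3.123, -0.345, 0.0]
force: [-1.6, 0.1, 5.9]
width: 0.213
```

Call:
jog_arm:
  moves:
    - {"fingers": 0.5,"xyz": [0,0,0],"angular": [0,0,0]}
    - {"fingers": 0.3,"xyz": [0,0,0],"angular": [0,0,0]}
    - {"fingers": 0.1,"xyz": [0,0,0],"angular": [0,0,0]}
    - {"fingers": 0.1,"xyz": [0,0,0],"angular": [0,0,0]}
    - {"fingers": 0.1,"xyz": [0,0,-2],"angular": [0,0,0]}
    - {"fingers": 0.1,"xyz": [-1.5,0,-7],"angular": [0,0,0]}
    - {"fingers": -0.2,"xyz": [-2,0,-10],"angular": [0,0,0]}
    - {"fingers": -0.2,"xyz": [-2,0,-10],"angular": [0,0,0]}
    - {"fingers": -0.2,"xyz": [-2,0,-10],"angular": [0,0,0]}
    - {"fingers": -0.2,"xyz": [-2,0,-10],"angular": [0,0,0]}

```text
clock: 9.55
position: [0.6323, 0.1072, 0.1212]
ee_rot: [3.122, -0.345, -0.002]
force: [-0.1, -0.2, -1.0]
width: 0.599
```

```bash
python3 - <<'E'
from h import *
st,im=snap('w6')
x,y=proj(np.r_[.6524,.1038,.004],st)[0].astype(int); print(x,y)
save('w6',im,x-50,x+50,y-40,y+40,8); print(x-50,y-40)
E
```

```text
9.55 [0.6323 0.1072 0.1212] yawY -102.6 [-0.1 -0.2 -1. ] 0.599
253 166
203 126
```

View pics/w6.png

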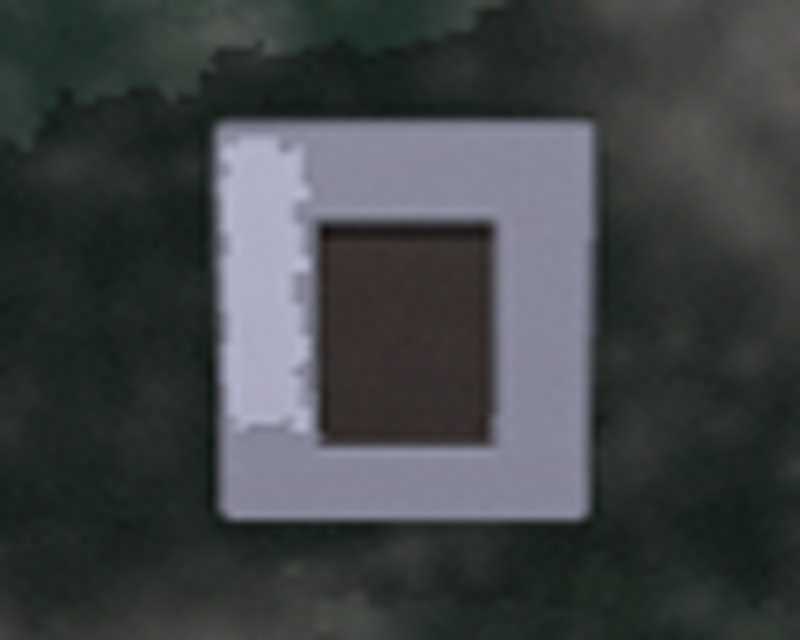

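The relay sits inside its outline. Margins are 102/100 px left and right, and fore–aft is centred once I allow for its height. Next is the coil.

Call:
jog_arm:
  moves:
    - {"fingers": -0.4,"xyz": [-4,3,-2],"angular": [0,0,-0.12]}
    - {"fingers": -0.4,"xyz": [-8,6.4,-2],"angular": [0,0,-0.24]}
    - {"fingers": -0.4,"xyz": [-12,9.6,-2],"angular": [0,0,-0.36]}
    - {"fingers": -0.4,"xyz": [-15.55,12.5,-1],"angular": [0,0,-0.48]}
    - {"fingers": -0.4,"xyz": [-15.55,12.5,0],"angular": [0,0,-0.48]}
    - {"fingers": -0.4,"xyz": [-15.55,12.5,0],"angular": [0,0,-0.48]}
    - {"fingers": -0.4,"xyz": [-15.55,12.5,0],"angular": [0,0,-0.48]}
    - {"fingers": -0.4,"xyz": [-15.55,12.5,0],"angular": [0,0,-0.48]}

```text
clock: 10.6
position: [0.4546, 0.0201, 0.1222]
ee_rot: [-3.115, -0.408, -0.001]
force: [0.7, 0.9, 0.0]
width: 0.704
```

```bash
python3 - <<'E'
from h import *
st,im=snap('w7'); i=im.astype(int)
x,y=proj(np.r_[.4533,.0192,.068],st)[0].astype(int); print(x,y)
m=(i[:,:,0]>1.6*i[:,:,2])&(i[:,:,0]>170); m[:,:x-60]=0;m[:,x+60:]=0;m[:y-60]=0;m[y+60:]=0
c,a=blob(m,x,y,3); w=at('wrist',cv2.convexHull(c)[:,0],.068,st)*1000
print(a,cv2.minEnclosingCircle(w.astype(np.float32)),cv2.fitEllipse(w.astype(np.float32)))
cc=c.astype(int); print('rows',cc[:,1].min(),cc[:,1].max(),'cols',cc[:,0].min(),cc[:,0].max())
T=R.from_rotvec(st['ee_rot']).as_matrix();print(T.round(4))
save('w7',im,x-75,x+75,y-70,min(y+50,384),5); print(x-75,y-70)
E
```

```text
10.6 [0.4546 0.0201 0.1222] yawY -75.07 [0.7 0.9 0. ] 0.704
255 216
1763 ((452.9373779296875, 19.150489807128906), 17.596960067749023) ((452.9365539550781, 19.230863571166992), (34.65357208251953, 35.02309799194336), 106.73336029052734)
rows 193 238 cols 231 279
[[ 9.662e-01  2.577e-01  6.000e-04]
 [ 2.577e-01 -9.662e-01  4.000e-04]
 [ 7.000e-04 -3.000e-04 -1.000e+00]]
180 146
```

View pics/w7.png

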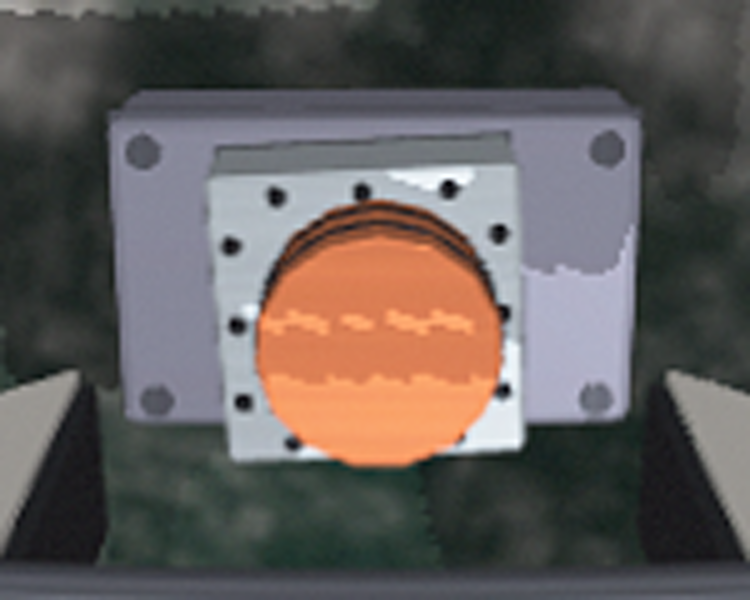

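Call:
jog_arm:
  grip_force: 20
  moves:
    - {"fingers": -0.4,"xyz": [-0.19,0.08,2],"angular": [0,0,0]}
    - {"fingers": -0.4,"xyz": [-0.19,0.08,4],"angular": [0,0,0]}
    - {"fingers": -0.4,"xyz": [-0.19,0.08,4],"angular": [0,0,0]}
    - {"fingers": -0.4,"xyz": [-0.19,0.08,4],"angular": [0,0,0]}
    - {"fingers": -0.4,"xyz": [-0.19,0.08,4],"angular": [0,0,0]}

```text
clock: 11.28
position: [0.4527, 0.0183, 0.0828]
ee_rot: [3.115, 0.408, 0.002]
force: [-0.4, 0.5, -0.1]
width: 0.699
```

Call:
jog_arm:
  grip_force: 20
  moves:
    - {"fingers": -0.4,"xyz": [0.04,-0.04,0.8],"angular": [0,0,0]}
    - {"fingers": -0.4,"xyz": [0.04,-0.04,1.45],"angular": [0,0,0]}
    - {"fingers": -0.1,"xyz": [0.04,-0.04,1.45],"angular": [0,0,0]}
    - {"fingers": 0.1,"xyz": [0.04,-0.04,1.45],"angular": [0,0,0]}
    - {"fingers": 0.18,"xyz": [0.04,-0.04,1.45],"angular": [0,0,0]}
    - {"fingers": 0.24,"xyz": [0.04,-0.04,1.45],"angular": [0,0,0]}
    - {"fingers": 0.32,"xyz": [0.04,-0.04,1.45],"angular": [0,0,0]}
    - {"fingers": 1,"xyz": [0.04,-0.04,1.45],"angular": [0,0,0]}
    - {"fingers": 1,"xyz": [0.04,-0.04,1.45],"angular": [0,0,0]}

```text
clock: 12.4
position: [0.4525, 0.0187, 0.0676]
ee_rot: [3.115, 0.408, 0.0]
force: [-0.3, -0.3, 2.2]
width: 0.389
```

Call:
jog_arm:
  moves:
    - {"fingers": 1,"xyz": [0,0,-0.8],"angular": [0,0,0]}
    - {"fingers": 1,"xyz": [0,0,-3],"angular": [0,0,0]}
    - {"fingers": 1,"xyz": [0,0,-6],"angular": [0,0,0]}
    - {"fingers": 1,"xyz": [3,3.8,-8],"angular": [0,0,0]}
    - {"fingers": 1,"xyz": [6,7.5,-8],"angular": [0,0,0]}
    - {"fingers": 1,"xyz": [9,11.2,-8],"angular": [0,0,0]}
    - {"fingers": 1,"xyz": [12,15,-8],"angular": [0,0,0]}
    - {"fingers": 1,"xyz": [14,17.5,-8],"angular": [0,0,0]}
    - {"fingers": 1,"xyz": [14.5,18,-8],"angular": [0,0,0]}
    - {"fingers": 1,"xyz": [14.5,18,-8],"angular": [0,0,0]}
    - {"fingers": 1,"xyz": [14.5,18,-8],"angular": [0,0,0]}
    - {"fingers": 1,"xyz": [14.5,18,-8],"angular": [0,0,0]}

```text
clock: 13.9
position: [0.6383, -0.1171, 0.1478]
ee_rot: [-3.115, -0.409, 0.0]
force: [-0.4, 0.8, -0.9]
width: 0.384
```

```bash
cat >> h.py <<'E'
def circ(st,im,seed,z,thr,half=60):
    i=im.astype(int); x,y=seed; m=(i.min(2)>thr); m[:,:x-half]=0;m[:,x+half:]=0;m[:y-half]=0;m[y+half:]=0
    m=cv2.morphologyEx(m.astype(np.uint8),cv2.MORPH_OPEN,np.ones((3,3)))
    c,a=blob(m,x,y,6); w=(at('wrist',cv2.convexHull(c)[:,0],z,st)*1000).astype(np.float32)
    (a0,b0),r=cv2.minEnclosingCircle(w); e=cv2.fitEllipse(w); print(thr,a,np.round([a0,b0,r],1),np.round(e[0],1),np.round(e[1],1)); return e[0]
E
python3 - <<'E'
from h import *
st,im=snap('w8')
x,y=proj(np.r_[.6583,-.1127,.004],st)[0].astype(int); print(x,y,im[y,x],im[y,x+12:x+60:3].min(1))
for t in (95,110,125):
    try: c=circ(st,im,(x,y),.004,t); print(togo(st,np.array(c)/1000))
    except Exception as e: print(e)
i=im.astype(int)
E
```

```text
13.9 [ 0.6383 -0.1171  0.1478] yawY -75.03 [-0.4  0.8 -0.9] 0.384
255 160 [150 150 170] [150 153  59 150 149 153  82  55  61  55  54  60  64  66  74  70]
95 791 [ 658.3 -112.6   15.7] [ 658.4 -112.6] [30.9 31.2]
(array([ 2.07,  0.08, -0.  ]), np.float64(-75.02916778512484))
110 782 [ 658.4 -112.5   15.6] [ 658.4 -112.5] [30.8 31. ]
(array([ 2.07,  0.08, -0.  ]), np.float64(-75.02916778512484))
125 755 [ 658.3 -112.5   15.4] [ 658.3 -112.5] [30.  30.7]
(array([ 2.05,  0.07, -0.  ]), np.float64(-75.02916778512484))
```

Call:
jog_arm:
  moves:
    - {"fingers": 1,"xyz": [2.0,0.12,3],"angular": [0,0,0]}
    - {"fingers": 1,"xyz": [2.0,0.12,6],"angular": [0,0,0]}
    - {"fingers": 1,"xyz": [2.0,0.12,7.3],"angular": [0,0,0]}
    - {"fingers": 1,"xyz": [2.0,0.12,7.3],"angular": [0,0,0]}
    - {"fingers": 1,"xyz": [2.0,0.12,7.3],"angular": [0,0,0]}
    - {"fingers": 1,"xyz": [2.0,0.12,7.3],"angular": [0,0,0]}

```text
clock: 14.7
position: [0.6591, -0.1141, 0.0759]
ee_rot: [3.115, 0.407, 0.003]
force: [-0.2, -0.4, -1.4]
width: 0.383
```

```bash
python3 - <<'E'
from h import *
st,im=snap('w9')
x,y=proj(np.r_[.6583,-.1127,.004],st)[0].astype(int); print(x,y)
save('w9',im,x-60,x+60,y-50,y+50,6); print(x-60,y-50)
E
```

```text
14.7 [ 0.6591 -0.1141  0.0759] yawY -75.1 [-0.2 -0.4 -1.4] 0.383
252 206
192 156
```

View pics/w9.png

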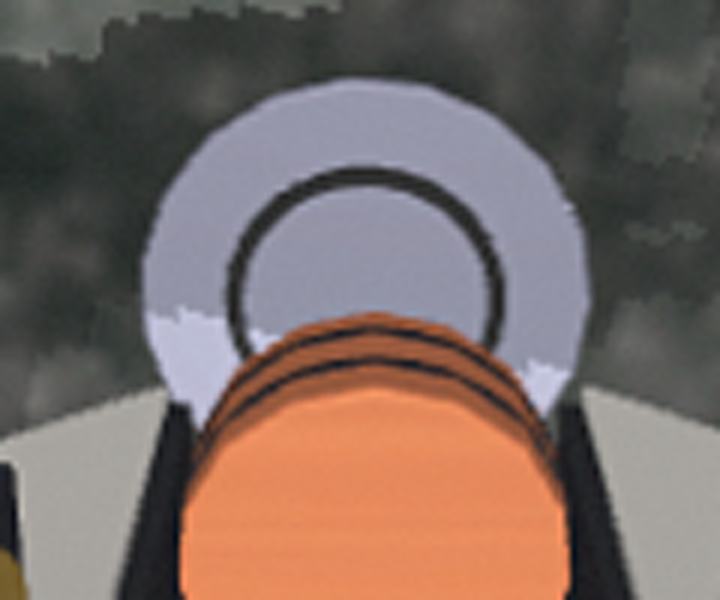

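```bash
cat >> h.py <<'E'
def tl(st,cx,cy,z,f,x0,y0):
    T=R.from_rotvec(st['ee_rot']).as_matrix()[:2,:2]
    w=at('wrist',((cx+.5)/f-.5+x0,(cy+.5)/f-.5+y0),z,st)[0]
    return ((w-st['position'][:2])@T*1000).round(2)
E
python3 - <<'E'
from h import *
import pickle
st,im=pickle.load(open('w9.pkl','rb')); z=st['position'][2]
for n,cx,cy,h in (('padL',143,280,.004),('padR',588,280,.004),('padT',366,78,.004),('outL',228,290,.004),('outR',505,290,.004),('outT',366,166,.004),
  ('coilL',181,540,z),('coilR',570,540,z),('coilTop',376,388,z),('coilBot',376,313,z-.0196)): print(n,tl(st,cx,cy,h,6,192,156))
E
```

```text
padL [  2.69 -29.96]
padR [ 2.7  26.67]
padT [28.92 -1.54]
outL [  1.38 -19.11]
outR [ 1.39 16.09]
outT [17.73 -1.55]
coilL [  3.12 -17.84]
coilR [ 3.12 16.88]
coilTop [17.98 -0.45]
coilBot [17.6  -0.41]
```

Call:
jog_arm:
  moves:
    - {"fingers": 1,"xyz": [0.05,0,2],"angular": [0,0,0]}
    - {"fingers": 1,"xyz": [0.05,0,4],"angular": [0,0,0]}
    - {"fingers": 1,"xyz": [0.05,0,4.7],"angular": [0,0,0]}
    - {"fingers": 1,"xyz": [0.05,0,4.7],"angular": [0,0,0]}
    - {"fingers": 1,"xyz": [0.05,0,4.7],"angular": [0,0,0]}
    - {"fingers": 1,"xyz": [0.05,0,4.7],"angular": [0,0,0]}
    - {"fingers": 1,"xyz": [0.05,0,4.7],"angular": [0,0,0]}

```text
clock: 15.62
position: [0.6592, -0.1139, 0.028]
ee_rot: [3.115, 0.407, 0.001]
force: [0.2, 1.1, -0.3]
width: 0.387
```

Call:
jog_arm:
  moves:
    - {"fingers": 1,"xyz": [-0.02,-0.1,0.1],"angular": [0,0,0]}
    - {"fingers": 1,"xyz": [-0.02,-0.1,0.25],"angular": [0,0,0]}
    - {"fingers": 1,"xyz": [-0.02,-0.1,0.36],"angular": [0,0,0]}
    - {"fingers": 1,"xyz": [-0.02,-0.1,0.42],"angular": [0,0,0]}
    - {"fingers": 1,"xyz": [-0.02,-0.1,0.44],"angular": [0,0,0]}
    - {"fingers": 1,"xyz": [-0.02,-0.1,0.44],"angular": [0,0,0]}

```text
clock: 16.38
position: [0.6584, -0.1129, 0.0237]
ee_rot: [3.115, 0.408, -0.0]
force: [-3.4, 0.4, 6.3]
width: 0.385
```

Call:
jog_arm:
  moves:
    - {"fingers": 0.15,"xyz": [0,0,0],"angular": [0,0,0]}
    - {"fingers": 0,"xyz": [0,0,0],"angular": [0,0,0]}
    - {"fingers": -0.2,"xyz": [0,0,0],"angular": [0,0,0]}
    - {"fingers": -0.2,"xyz": [0,0,0],"angular": [0,0,0]}
    - {"fingers": -0.2,"xyz": [0,0,-2],"angular": [0,0,0]}
    - {"fingers": -0.2,"xyz": [0,0,-5],"angular": [0,0,0]}
    - {"fingers": -0.2,"xyz": [-2,0,-10],"angular": [0,0,0]}
    - {"fingers": -0.2,"xyz": [-2,0,-10],"angular": [0,0,0]}
    - {"fingers": -0.2,"xyz": [-2,0,-10],"angular": [0,0,0]}
    - {"fingers": -0.2,"xyz": [-2,0,-10],"angular": [0,0,0]}

```text
clock: 17.62
position: [0.6388, -0.1179, 0.1223]
ee_rot: [-3.115, -0.408, 0.002]
force: [0.2, 0.2, -1.0]
width: 0.6
```

```bash
python3 - <<'E'
from h import *
st,im=snap('w10'); i=im.astype(int)
x,y=proj(np.r_[.6583,-.1127,.014],st)[0].astype(int); print(x,y)
sub=np.zeros(i.shape[:2],bool); sub[y-55:y+55,x-55:x+55]=1
cop=(i[:,:,0]>1.6*i[:,:,2])&(i[:,:,0]>180)&sub
c,a=blob(cop,x,y,4); w=(at('wrist',cv2.convexHull(c)[:,0],.024,st)*1000).astype(np.float32); print('coil',a,cv2.fitEllipse(w))
lt=(i.min(2)>105)&sub
c,a=blob(lt,x,y,30); h=cv2.convexHull(c)[:,0]; w=(at('wrist',h,.004,st)*1000).astype(np.float32); print('pad',a,cv2.fitEllipse(w),cv2.minEnclosingCircle(w))
s=im[:,:,0]
print('row',y,[(int(k),int(s[y,k])) for k in range(x-40,x+40)if abs(int(s[y,k])-int(s[y,k-1]))>25]); print('col',[(int(k),int(s[k,x])) for k in range(y-45,y+40)if abs(int(s[k,x])-int(s[k-1,x]))>25])
E
```

```text
17.62 [ 0.6388 -0.1179  0.1223] yawY -75.08 [ 0.2  0.2 -1. ] 0.6
254 168
coil 1357 ((658.8152465820312, -112.23796844482422), (34.591819763183594, 34.94455337524414), 101.7479019165039)
pad 1693 ((660.0449829101562, -110.95082092285156), (56.15837860107422, 62.48809814453125), 135.6959228515625) ((661.6381225585938, -110.85618591308594), 31.845199584960938)
row 168 [(223, 116), (224, 190), (226, 143), (231, 201), (232, 169), (233, 121), (234, 194), (235, 238), (275, 183), (276, 126), (286, 116), (287, 70)]
col [(134, 211), (135, 255), (146, 192), (147, 112), (149, 139), (150, 255), (191, 179), (196, 116), (197, 59)]
```

Edge measurements put the coil within about 0.5 mm of its circle. Next I'll work out the can from the earlier picture.

```bash
python3 - <<'E'
from h import *
import pickle
st,im=pickle.load(open('w7.pkl','rb'))
f=lambda L:[((x+.5)/5-.5+180,(y+.5)/5-.5+146) for x,y in L]
c=quad(st,im,f([(208,178),(518,165),(524,452),(232,462)]),.048,0)
quad(st,im,f([(110,120),(638,118),(628,420),(126,425)]),.026,0)
print(togo(arm.observe(),c))
E
```

```text
px [[221.1999969482422, 181.1999969482422], [283.20001220703125, 178.60000610351562], [284.3999938964844, 236.0], [226.0, 238.0]] ctr [450.42  19.78] sides [46.7, 47.1, 47.5, 47.7] ang [107.44, 107.12, 17.57, 17.98]
px [[201.60000610351562, 169.60000610351562], [307.20001220703125, 169.1999969482422], [305.20001220703125, 229.60000610351562], [204.8000030517578, 230.60000610351562]] ctr [450.13  18.85] sides [87.4, 88.9, 55.2, 54.6] ang [105.19, 105.57, 14.78, 16.29]
(array([-14.65, -18.15,   0.04]), np.float64(-75.07402895703652))
```

Call:
jog_arm:
  moves:
    - {"fingers": -0.52,"xyz": [-3.6,-4.5,-1],"angular": [0,0,-0.045]}
    - {"fingers": -0.52,"xyz": [-7.2,-9,-1],"angular": [0,0,-0.045]}
    - {"fingers": -0.52,"xyz": [-11,-13.6,-1],"angular": [0,0,-0.045]}
    - {"fingers": -0.52,"xyz": [-14.6,-18.2,0],"angular": [0,0,-0.045]}
    - {"fingers": -0.52,"xyz": [-14.6,-18.2,1.5],"angular": [0,0,-0.045]}
    - {"fingers": -0.52,"xyz": [-14.6,-18.2,1.5],"angular": [0,0,-0.045]}
    - {"fingers": -0.52,"xyz": [-14.6,-18.2,1.5],"angular": [0,0,-0.045]}
    - {"fingers": -0.52,"xyz": [-14.6,-18.2,1.5],"angular": [0,0,-0.045]}

```text
clock: 18.68
position: [0.4522, 0.0197, 0.1083]
ee_rot: [-3.105, -0.475, -0.001]
force: [0.2, -0.4, -0.4]
width: 0.757
```

```bash
python3 - <<'E'
from h import *
st,im=snap('w11'); i=im.astype(int)
T=R.from_rotvec(st['ee_rot']).as_matrix(); print(T.round(4))
w=np.array([[.4504,.0198,.048]]);th=np.radians(17.5);c,s=np.cos(th),np.sin(th)
q=np.array([[24,24],[24,-24],[-24,-24],[-24,24]])/1000@np.array([[c,s],[-s,c]])
p=proj(np.c_[q+w[0,:2],np.full(4,.048)],st);print(p.round(1).tolist())
quad(st,im,p,.048,1,3)
x,y=proj(w,st)[0].astype(int); print(x,y)
save('w11',im,x-75,x+75,y-65,y+50,5); print(x-75,y-65)
E
```

```text
18.68 [0.4522 0.0197 0.1083] yawY -72.59 [ 0.2 -0.4 -0.4] 0.757
[[ 9.542e-01  2.992e-01  6.000e-04]
 [ 2.992e-01 -9.542e-01  1.000e-04]
 [ 6.000e-04  1.000e-04 -1.000e+00]]
[[219.9, 181.4], [287.9, 181.3], [285.5, 242.3], [222.4, 242.4]]
px [[220.6999969482422, 181.60000610351562], [287.8999938964844, 181.3000030517578], [284.3999938964844, 241.3000030517578], [222.6999969482422, 241.1999969482422]] ctr [450.82  19.94] sides [47.4, 46.9, 46.8, 47.1] ang [107.68, 107.34, 17.13, 16.44]
253 213
178 148
```

View pics/w11.png

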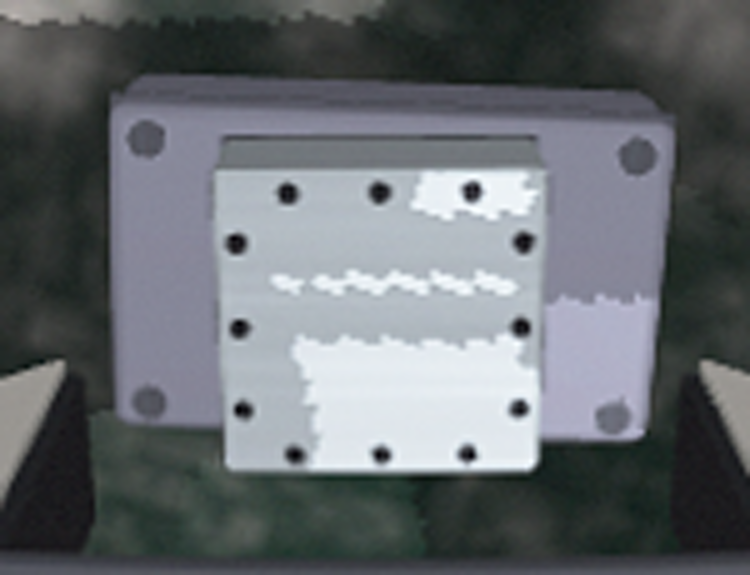

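Call:
jog_arm:
  grip_force: 30
  moves:
    - {"fingers": -0.52,"xyz": [-0.13,-0.02,2],"angular": [0,0,0]}
    - {"fingers": -0.52,"xyz": [-0.13,-0.02,3.6],"angular": [0,0,0]}
    - {"fingers": -0.52,"xyz": [-0.13,-0.02,3.6],"angular": [0,0,0]}
    - {"fingers": -0.52,"xyz": [-0.13,-0.02,3.6],"angular": [0,0,0]}
    - {"fingers": -0.52,"xyz": [-0.13,-0.02,3.6],"angular": [0,0,0]}

```text
clock: 19.35
position: [0.4505, 0.02, 0.0728]
ee_rot: [3.105, 0.477, 0.002]
force: [-0.4, 0.3, -0.7]
width: 0.765
```

Call:
jog_arm:
  grip_force: 30
  moves:
    - {"fingers": -0.52,"xyz": [0.02,0.06,1.5],"angular": [0,0,0]}
    - {"fingers": -0.52,"xyz": [0.02,0.06,2.7],"angular": [0,0,0]}
    - {"fingers": -0.3,"xyz": [0.02,0.06,2.7],"angular": [0,0,0]}
    - {"fingers": -0.15,"xyz": [0.02,0.06,2.7],"angular": [0,0,0]}
    - {"fingers": -0.08,"xyz": [0.02,0.06,2.7],"angular": [0,0,0]}
    - {"fingers": -0.02,"xyz": [0.02,0.06,2.7],"angular": [0,0,0]}
    - {"fingers": 0.1,"xyz": [0.02,0.06,2.7],"angular": [0,0,0]}
    - {"fingers": 1,"xyz": [0.02,0.06,2.7],"angular": [0,0,0]}
    - {"fingers": 1,"xyz": [0.02,0.06,2.7],"angular": [0,0,0]}

```text
clock: 20.48
position: [0.4503, 0.0195, 0.0451]
ee_rot: [3.105, 0.478, -0.0]
force: [0.3, -0.6, -0.2]
width: 0.519
```

Call:
jog_arm:
  grip_force: 40
  moves:
    - {"fingers": 1,"xyz": [0,0,-0.6],"angular": [0,0,0]}
    - {"fingers": 1,"xyz": [0,0,-2.5],"angular": [0,0,0]}
    - {"fingers": 1,"xyz": [0,0,-5.5],"angular": [0,0,0]}
    - {"fingers": 1,"xyz": [-1.5,4.5,-8.5],"angular": [0,0,0.07]}
    - {"fingers": 1,"xyz": [-3.4,10,-8.5],"angular": [0,0,0.14]}
    - {"fingers": 1,"xyz": [-5.4,15.5,-8.5],"angular": [0,0,0.2]}
    - {"fingers": 1,"xyz": [-7.3,21,-8.5],"angular": [0,0,0.276]}
    - {"fingers": 1,"xyz": [-9.2,26.5,-8.5],"angular": [0,0,0.276]}
    - {"fingers": 1,"xyz": [-10.5,30.5,-8.5],"angular": [0,0,0.276]}
    - {"fingers": 1,"xyz": [-11,31.7,-8.5],"angular": [0,0,0.276]}
    - {"fingers": 1,"xyz": [-11,31.7,-8.5],"angular": [0,0,0.276]}
    - {"fingers": 1,"xyz": [-11,31.7,-8.5],"angular": [0,0,0.276]}

```text
clock: 21.98
position: [0.441, -0.314, 0.1302]
ee_rot: [-3.14, -0.049, 0.0]
force: [0.6, -0.7, -0.9]
width: 0.521
```

```bash
python3 - <<'E'
from h import *
st,im=snap('w12'); i=im.astype(int)
x,y=proj(np.r_[.4607,-.3103,.004],st)[0].astype(int); print(x,y)
sub=np.zeros(i.shape[:2],bool); sub[max(y-75,0):y+75,x-75:x+75]=1
for t in (100,120):
    c,a=blob((i.min(2)>t)&sub,x,y,6); print(t,a,rect('wrist',c,.004,st))
th=np.radians(1.7);Rm=np.array([[np.cos(th),np.sin(th)],[-np.sin(th),np.cos(th)]])
for h,wn in ((.035,4),(.024,3)):
    q=np.array([[1,1],[1,-1],[-1,-1],[-1,1]])*h@Rm+[.4607,-.3103]
    c=quad(st,im,proj(np.c_[q,np.full(4,.004)],st),.004,1,wn); print(togo(st,c))
E
```

```text
21.98 [ 0.441  -0.314   0.1302] yawY -88.2 [ 0.6 -0.7 -0.9] 0.521
251 164
100 2131 (array([ 458.8, -309.6]), array([42.6, 43.5]), 91.8)
120 2101 (array([ 459. , -309.8]), array([42.3, 42.8]), 1.2)
px [[212.60000610351562, 129.0], [289.29998779296875, 129.5], [286.6000061035156, 198.1999969482422], [214.5, 198.1999969482422]] ctr [ 461.09 -309.7 ] sides [69.3, 68.7, 65.7, 65.1] ang [91.34, 91.83, 1.57, 1.1]
(array([ 2.02, -0.37,  0.  ]), np.float64(-88.20419988698352))
px [[225.0, 140.89999389648438], [277.8999938964844, 141.6999969482422], [275.3999938964844, 191.39999389648438], [225.6999969482422, 191.3000030517578]] ctr [ 458.95 -310.05] sides [48.0, 46.9, 47.8, 47.2] ang [90.91, 91.63, 1.27, 0.04]
(array([ 1.81, -0.34,  0.  ]), np.float64(-88.20419988698352))
```

Call:
jog_arm:
  moves:
    - {"fingers": 1,"xyz": [1.76,-0.31,3],"angular": [0,0,0.008]}
    - {"fingers": 1,"xyz": [1.76,-0.31,5.5],"angular": [0,0,0.008]}
    - {"fingers": 1,"xyz": [1.76,-0.31,6.5],"angular": [0,0,0.008]}
    - {"fingers": 1,"xyz": [1.76,-0.31,6.5],"angular": [0,0,0.008]}
    - {"fingers": 1,"xyz": [1.76,-0.31,6.5],"angular": [0,0,0.008]}
    - {"fingers": 1,"xyz": [1.76,-0.31,6.5],"angular": [0,0,0.008]}
    - {"fingers": 1,"xyz": [1.76,-0.31,6.5],"angular": [0,0,0.008]}

```text
clock: 22.9
position: [0.4583, -0.3125, 0.0657]
ee_rot: [3.141, 0.033, 0.001]
force: [-0.7, -0.2, -1.1]
width: 0.519
```

```bash
python3 - <<'E'
from h import *
st,im=snap('w13')
x,y=proj(np.r_[.4589,-.3098,.004],st)[0].astype(int); print(x,y)
save('w13',im,x-70,x+70,y-60,y+50,5); print(x-70,y-60)
E
```

```text
22.9 [ 0.4583 -0.3125  0.0657] yawY -88.8 [-0.7 -0.2 -1.1] 0.519
250 209
180 149
```

View pics/w13.png

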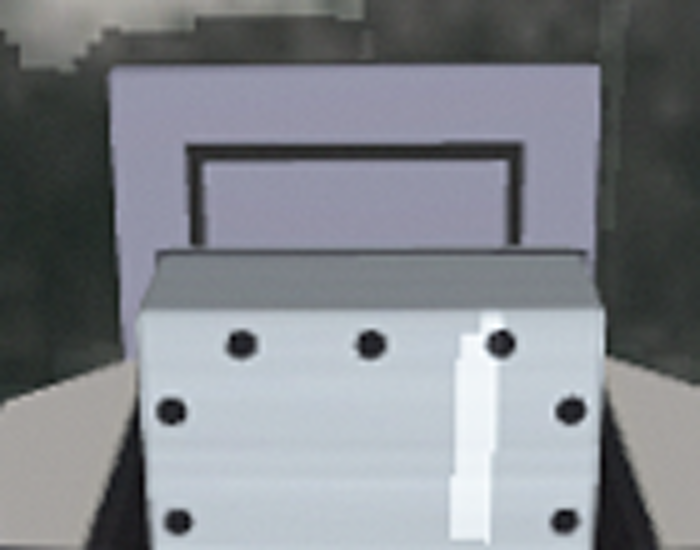

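```bash
python3 - <<'E'
from h import *
import pickle
st,im=pickle.load(open('w13.pkl','rb')); z=st['position'][2]
for n,cx,cy,h in (('padL',109,67,.004),('padR',601,64,.004),('outL',187,147,.004),('outR',523,144,.004),
  ('botL',157,252,z-.0191),('botR',587,251,z-.0191),('topL',139,311,z+.0029),('topR',605,309,z+.0029)): print(n,tl(st,cx,cy,h,5,180,149))
E
```

```text
padL [ 35.92 -37.46]
padR [36.32 31.64]
outL [ 24.24 -26.71]
outR [24.68 20.9 ]
botL [ 22.91 -25.17]
botR [23.04 24.15]
topL [ 24.07 -23.93]
topR [24.29 22.87]
```

Call:
jog_arm:
  moves:
    - {"fingers": 1,"xyz": [0.05,-0.22,1.5],"angular": [0,0,0]}
    - {"fingers": 1,"xyz": [0.05,-0.22,3],"angular": [0,0,0]}
    - {"fingers": 1,"xyz": [0.05,-0.22,3.7],"angular": [0,0,0]}
    - {"fingers": 1,"xyz": [0.05,-0.22,3.7],"angular": [0,0,0]}
    - {"fingers": 1,"xyz": [0.05,-0.22,3.7],"angular": [0,0,0]}
    - {"fingers": 1,"xyz": [0.05,-0.22,3.7],"angular": [0,0,0]}

```text
clock: 23.7
position: [0.4589, -0.3103, 0.0285]
ee_rot: [3.141, 0.033, 0.001]
force: [-0.8, -0.4, -1.2]
width: 0.521
```

Call:
jog_arm:
  moves:
    - {"fingers": 1,"xyz": [0,-0.02,0.2],"angular": [0,0,0]}
    - {"fingers": 1,"xyz": [0,-0.02,0.36],"angular": [0,0,0]}
    - {"fingers": 1,"xyz": [0,-0.02,0.46],"angular": [0,0,0]}
    - {"fingers": 1,"xyz": [0,-0.02,0.52],"angular": [0,0,0]}
    - {"fingers": 1,"xyz": [0,-0.02,0.54],"angular": [0,0,0]}
    - {"fingers": 1,"xyz": [0,-0.02,0.54],"angular": [0,0,0]}

```text
clock: 24.45
position: [0.4585, -0.3099, 0.0231]
ee_rot: [3.141, 0.033, -0.0]
force: [-2.8, 0.9, 4.7]
width: 0.522
```

Call:
jog_arm:
  moves:
    - {"fingers": -0.15,"xyz": [0,0,0],"angular": [0,0,0]}
    - {"fingers": -0.3,"xyz": [0,0,0],"angular": [0,0,0]}
    - {"fingers": -0.5,"xyz": [0,0,0],"angular": [0,0,0]}
    - {"fingers": -0.5,"xyz": [0,0,0],"angular": [0,0,0]}
    - {"fingers": -0.5,"xyz": [0,0,-2],"angular": [0,0,0]}
    - {"fingers": -0.5,"xyz": [0,0,-5],"angular": [0,0,0]}
    - {"fingers": -0.5,"xyz": [-2.5,0,-11],"angular": [0,0,0]}
    - {"fingers": -0.5,"xyz": [-2.5,0,-11],"angular": [0,0,0]}
    - {"fingers": -0.5,"xyz": [-2.5,0,-11],"angular": [0,0,0]}
    - {"fingers": -0.5,"xyz": [-2.5,0,-11],"angular": [0,0,0]}

```text
clock: 25.7
position: [0.4333, -0.3099, 0.1316]
ee_rot: [-3.14, -0.034, 0.002]
force: [0.5, -0.3, -0.3]
width: 0.749
```

```bash
python3 - <<'E'
from h import *
st,im=snap('w14')
def sq(h,z,c,a,wn):
    th=np.radians(a);Rm=np.array([[np.cos(th),np.sin(th)],[-np.sin(th),np.cos(th)]])
    q=np.array([[1,1],[1,-1],[-1,-1],[-1,1]])*h@Rm+c
    return quad(st,im,proj(np.c_[q,np.full(4,z)],st),z,1,wn)
sq(.035,.004,(.4589,-.3098),1.3,3); sq(.024,.026,(.4589,-.3098),1.3,3)
x,y=proj(np.r_[.4589,-.3098,.015],st)[0].astype(int)
s=im.min(2).astype(int)
for r in (y-5,y+10): print('row',r,[(k,s[r,k]) for k in range(x-50,x+50)if abs(s[r,k]-s[r,k-1])>22])
print('col',x,[(k,s[k,x-3]) for k in range(y-50,y+50)if abs(s[k,x-3]-s[k-1,x-3])>22])
cv2.imwrite('pics/w14.png',cv2.resize(im[y-50:y+50,x-60:x+60,::-1],None,fx=6,fy=6,interpolation=cv2.INTER_CUBIC)); print(x-60,y-50)
E
```

```text
25.7 [ 0.4333 -0.3099  0.1316] yawY -88.76 [ 0.5 -0.3 -0.3] 0.749
px [[216.60000610351562, 121.5], [293.1000061035156, 120.4000015258789], [291.20001220703125, 193.39999389648438], [219.3000030517578, 193.5]] ctr [ 459.26 -309.67] sides [69.1, 68.5, 68.1, 69.0] ang [92.12, 91.36, 1.9, 1.44]
px [[227.1999969482422, 133.6999969482422], [281.8999938964844, 134.6999969482422], [282.79998779296875, 190.1999969482422], [227.6999969482422, 190.3000030517578]] ctr [ 459.3  -309.49] sides [45.5, 48.0, 49.3, 48.4] ang [90.19, 91.3, 0.52, 3.5]
row 155 [(217, np.int64(62)), (218, np.int64(150)), (228, np.int64(197)), (240, np.int64(224)), (260, np.int64(197)), (283, np.int64(137)), (293, np.int64(66))]
row 170 [(219, np.int64(144)), (228, np.int64(194)), (239, np.int64(225)), (259, np.int64(195)), (282, np.int64(171)), (292, np.int64(116)), (293, np.int64(58))]
col 255 [(119, np.int64(97)), (120, np.int64(170)), (121, np.int64(241)), (132, np.int64(185)), (133, np.int64(88)), (134, np.int64(118)), (135, np.int64(204)), (136, np.int64(255)), (173, np.int64(190)), (190, np.int64(166)), (191, np.int64(194)), (194, np.int64(53))]
195 110
```

```bash
python3 - <<'E'
from h import *
import pickle
print(arm.observe()['joints'].round(3))
st,im=pickle.load(open('w1.pkl','rb'))
f=lambda L,y0:[((x+.5)/1.5-.5,(y+.5)/1.5-.5+y0) for x,y in L]
quad(st,im,f([(174,123),(260,190),(214,255),(129,186)],0),.004,0)
for w in (3,5): c=quad(st,im,f([(174,123),(260,190),(214,255),(129,186)],0),.004,1,w)
s=arm.observe(); print(togo(s,(.4501,.0189)), R.from_rotvec(s['ee_rot']).as_matrix().round(3))
E
```

```text
[ 0.679  0.425 -0.21   1.914  0.118  0.816 -1.143]
px [[115.80000305175781, 81.80000305175781], [173.1999969482422, 126.5], [142.5, 169.8000030517578], [85.80000305175781, 123.80000305175781]] ctr [431.31 191.26] sides [104.3, 110.0, 75.6, 75.1] ang [74.93, 75.07, 159.94, 164.28]
px [[116.19999694824219, 81.0999984741211], [173.10000610351562, 125.5999984741211], [142.39999389648438, 170.1999969482422], [85.4000015258789, 123.69999694824219]] ctr [431.66 191.57] sides [103.7, 111.0, 77.0, 76.5] ang [74.84, 74.93, 159.52, 164.99]
px [[114.30000305175781, 81.5999984741211], [173.1999969482422, 125.69999694824219], [142.3000030517578, 170.1999969482422], [85.30000305175781, 123.69999694824219]] ctr [431.27 192.21] sides [105.9, 111.0, 74.9, 76.5] ang [75.98, 75.0, 160.95, 164.81]
(array([  2.39, -32.83,   0.04]), np.float64(-88.75501632585123)) [[ 1.     0.022 -0.002]
 [ 0.022 -1.     0.001]
 [-0.002 -0.001 -1.   ]]
```

```bash
python3 - <<'E'
from h import *
def tri(a,b):
    o1,v1=ray('top',np.array(a)/1.5);o2,v2=ray('side',np.array(b)/1.5);v1,v2=v1[0],v2[0]
    s=np.linalg.lstsq(np.c_[v1,-v2],o2-o1,rcond=None)[0]; p,q=o1+s[0]*v1,o2+s[1]*v2
    print(p.round(3),q.round(3))
tri((75,258),(432,340)); tri((20,255),(430,400)); tri((150,155),(370,350)); tri((155,150),(440,330))
tri((215,320),(435,465))
print(at('top',np.array([(215,320),(232,150),(80,320)])/1.5,.03))
E
```

```text
[0.504 0.318 0.339] [0.493 0.32  0.337]
[0.501 0.379 0.35 ] [0.493 0.38  0.349]
[0.653 0.257 0.317] [0.539 0.279 0.282]
[0.645 0.234 0.356] [0.487 0.282 0.312]
[0.475 0.222 0.053] [0.474 0.222 0.053]
[[0.47735373 0.22831017]
 [0.78807399 0.23807638]
 [0.46104568 0.45823735]]
```

Call:
jog_arm:
  moves:
    - {"fingers": -0.9,"xyz": [0.4,-5,0],"angular": [0,0,-0.18]}
    - {"fingers": -0.9,"xyz": [0.8,-10,0],"angular": [0,0,-0.36]}
    - {"fingers": -0.9,"xyz": [1.1,-15,0],"angular": [0,0,-0.54]}
    - {"fingers": -0.9,"xyz": [1.4,-19,0],"angular": [0,0,-0.72]}
    - {"fingers": -0.9,"xyz": [1.7,-23,0],"angular": [0,0,-0.9]}
    - {"fingers": -0.9,"xyz": [2,-26,0],"angular": [0,0,-1.08]}
    - {"fingers": -0.9,"xyz": [2.2,-29,0],"angular": [0,0,-1.26]}
    - {"fingers": -0.9,"xyz": [2.4,-31,0],"angular": [0,0,-1.44]}
    - {"fingers": -0.9,"xyz": [2.4,-32.8,1],"angular": [0,0,-1.62]}
    - {"fingers": -0.9,"xyz": [2.4,-32.8,2],"angular": [0,0,-1.815]}
    - {"fingers": -0.9,"xyz": [2.4,-32.8,3],"angular": [0,0,-1.815]}
    - {"fingers": -0.9,"xyz": [2.4,-32.8,3],"angular": [0,0,-1.815]}

```text
clock: 27.25
position: [0.45, 0.0179, 0.1016]
ee_rot: [-1.912, -2.49, 0.002]
force: [0.7, -0.1, -0.1]
width: 0.95
```

Call:
jog_arm:
  moves:
    - {"fingers": -0.9,"xyz": [0,0,0],"angular": [0,0,0]}
    - {"fingers": -0.9,"xyz": [0,0,0],"angular": [0,0,0]}

```text
clock: 27.5
position: [0.4509, 0.018, 0.103]
ee_rot: [1.909, 2.494, 0.0]
force: [0.1, 0.6, -0.9]
width: 0.951
```

```bash
cat >> h.py <<'E'
def rfit(st,im,hx,hy,z,c,a,wn=3):
    th=np.radians(a);Rm=np.array([[np.cos(th),np.sin(th)],[-np.sin(th),np.cos(th)]])
    q=np.array([[hx,hy],[hx,-hy],[-hx,-hy],[-hx,hy]])@Rm+c; p=proj(np.c_[q,np.full(4,z)],st)
    print('pred',p.round(1).tolist()); return quad(st,im,p,z,1,wn)
E
python3 - <<'E'
from h import *
st,im=snap('w15'); print(st['joints'].round(2))
c=rfit(st,im,.028,.045,.026,(.4501,.0189),15.3,4)
c=rfit(st,im,.028,.045,.026,c,15.3,3)
print(togo(st,c),togo(st,(.432,.193)))
x,y=proj(np.r_[c,.026],st)[0].astype(int)
save('w15',im,0,512,60,384,1.5)
E
```

```text
27.5 [0.4509 0.018  0.103 ] yawY 15.13 [ 0.1  0.6 -0.9] 0.951
[ 0.4   0.44 -0.71  2.1   0.43  0.74 -0.32]
pred [[290.9, 145.4], [287.0, 253.1], [220.2, 253.3], [215.6, 145.6]]
px [[289.1000061035156, 145.5], [283.20001220703125, 251.5], [221.1999969482422, 250.6999969482422], [216.6999969482422, 146.39999389648438]] ctr [449.19  19.52] sides [88.3, 86.9, 53.8, 51.8] ang [104.05, 105.39, 15.82, 14.36]
pred [[290.0, 144.3], [286.2, 252.3], [219.3, 252.4], [214.6, 144.5]]
px [[289.20001220703125, 145.60000610351562], [286.20001220703125, 252.3000030517578], [220.8000030517578, 250.39999389648438], [216.6999969482422, 146.39999389648438]] ctr [449.79  19.55] sides [89.0, 86.6, 53.9, 54.7] ang [105.67, 105.16, 15.79, 13.27]
(array([ 0.18, -0.07, -0.  ]), np.float64(15.125660327807006)) (array([17.39,  2.74, -0.  ]), np.float64(15.125660327807006))
```

View pics/w15.png

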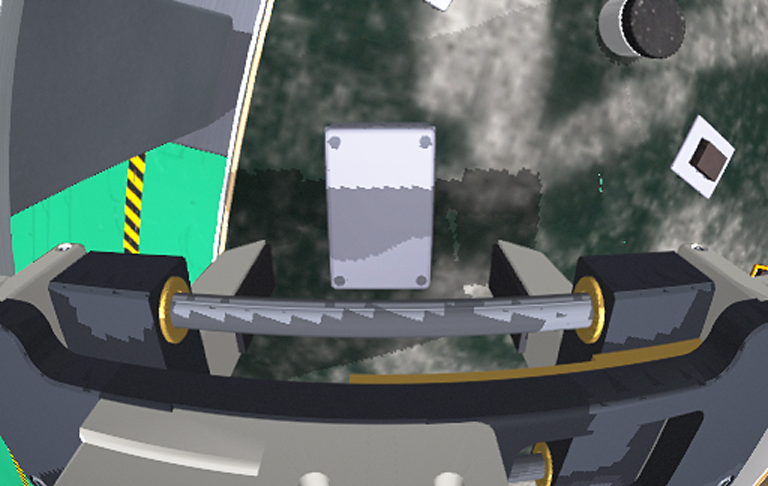

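Call:
jog_arm:
  grip_force: 50
  moves:
    - {"fingers": -0.9,"xyz": [0.15,-0.04,2.5],"angular": [0,0,0]}
    - {"fingers": -0.9,"xyz": [0.15,-0.04,5],"angular": [0,0,0]}
    - {"fingers": -0.9,"xyz": [0.15,-0.04,5.3],"angular": [0,0,0]}
    - {"fingers": -0.9,"xyz": [0.15,-0.04,5.3],"angular": [0,0,0]}
    - {"fingers": -0.9,"xyz": [0.15,-0.04,5.3],"angular": [0,0,0]}
    - {"fingers": -0.9,"xyz": [0.15,-0.04,5.3],"angular": [0,0,0]}

```text
clock: 28.3
position: [0.4504, 0.0193, 0.0504]
ee_rot: [1.908, 2.495, 0.001]
force: [0.1, 0.5, -0.9]
width: 0.95
```

```bash
python3 - <<'E'
from h import *
st=arm.observe(); print(st['position'],togo(st,(.4498,.0193)), st['dq'].round(3),R.from_rotvec(st['ee_rot']).as_matrix().round(4))
E
```

```text
[0.45035278 0.01933875 0.05037473] (array([ 0.01, -0.05, -0.  ]), np.float64(15.192192399490727)) [-0.002  0.002  0.003  0.001  0.001 -0.    -0.001] [[-2.621e-01  9.651e-01  1.200e-03]
 [ 9.651e-01  2.621e-01 -1.000e-04]
 [-4.000e-04  1.200e-03 -1.000e+00]]
```

Call:
jog_arm:
  grip_force: 50
  moves:
    - {"fingers": -0.9,"xyz": [0.01,-0.02,1.4],"angular": [0,0,0]}
    - {"fingers": -0.9,"xyz": [0.01,-0.02,2.62],"angular": [0,0,0]}
    - {"fingers": -0.6,"xyz": [0.01,-0.02,2.62],"angular": [0,0,0]}
    - {"fingers": -0.4,"xyz": [0.01,-0.02,2.62],"angular": [0,0,0]}
    - {"fingers": -0.3,"xyz": [0.01,-0.02,2.62],"angular": [0,0,0]}
    - {"fingers": -0.24,"xyz": [0.01,-0.02,2.62],"angular": [0,0,0]}
    - {"fingers": -0.18,"xyz": [0.01,-0.02,2.62],"angular": [0,0,0]}
    - {"fingers": -0.1,"xyz": [0.01,-0.02,2.62],"angular": [0,0,0]}
    - {"fingers": 1,"xyz": [0.01,-0.02,2.62],"angular": [0,0,0]}
    - {"fingers": 1,"xyz": [0.01,-0.02,2.62],"angular": [0,0,0]}

```text
clock: 29.55
position: [0.4499, 0.0194, 0.0237]
ee_rot: [1.908, 2.495, 0.0]
force: [-0.8, -0.4, 5.9]
width: 0.608
```

Call:
jog_arm:
  moves:
    - {"fingers": 1,"xyz": [0,0,-0.5],"angular": [0,0,0]}
    - {"fingers": 1,"xyz": [0,0,-2],"angular": [0,0,0]}
    - {"fingers": 1,"xyz": [0,0,-4.5],"angular": [0,0,0]}
    - {"fingers": 1,"xyz": [2,0.4,-7.5],"angular": [0,0,0.13]}
    - {"fingers": 1,"xyz": [5.5,0.9,-9.5],"angular": [0,0,0.26]}
    - {"fingers": 1,"xyz": [9,1.5,-9.5],"angular": [0,0,0.4]}
    - {"fingers": 1,"xyz": [12,2,-9.5],"angular": [0,0,0.528]}
    - {"fingers": 1,"xyz": [13.5,2.2,-9.5],"angular": [0,0,0.528]}
    - {"fingers": 1,"xyz": [13.5,2.2,-9.5],"angular": [0,0,0.528]}
    - {"fingers": 1,"xyz": [13.5,2.2,-9.5],"angular": [0,0,0.528]}
    - {"fingers": 1,"xyz": [13.5,2.2,-9.5],"angular": [0,0,0.528]}

```text
clock: 30.92
position: [0.4356, 0.1541, 0.1183]
ee_rot: [2.494, 1.91, -0.001]
force: [-0.6, 0.5, -2.6]
width: 0.6
```

```bash
python3 - <<'E'
from h import *
st,im=snap('w16'); print(st['joints'].round(2))
c=rfit(st,im,.039,.056,.004,(.432,.193),-15,4)
rfit(st,im,.028,.045,.004,(.432,.193),-15,3)
save('w16',im,130,380,60,260,3)
E
```

```text
30.93 [0.4356 0.1541 0.1183] yawY -15.11 [-0.6  0.5 -2.6] 0.6
[ 0.02  0.4  -0.61  2.07  0.33  0.76 -1.05]
pred [[284.5, 85.1], [282.1, 209.9], [198.0, 209.8], [193.0, 86.3]]
px [[284.5, 85.0999984741211], [286.0, 207.3000030517578], [201.10000610351562, 210.5], [193.60000610351562, 86.30000305175781]] ctr [433.8  192.99] sides [109.5, 112.7, 77.4, 78.7] ang [76.83, 76.19, 165.02, 167.31]
pred [[271.5, 97.6], [270.4, 198.6], [209.1, 198.6], [205.7, 98.4]]
px [[272.29998779296875, 96.5], [270.1000061035156, 198.39999389648438], [209.10000610351562, 198.60000610351562], [206.60000610351562, 98.4000015258789]] ctr [432.36 193.2 ] sides [90.8, 90.0, 56.0, 55.7] ang [74.38, 74.52, 166.09, 165.19]
```

View pics/w16.png

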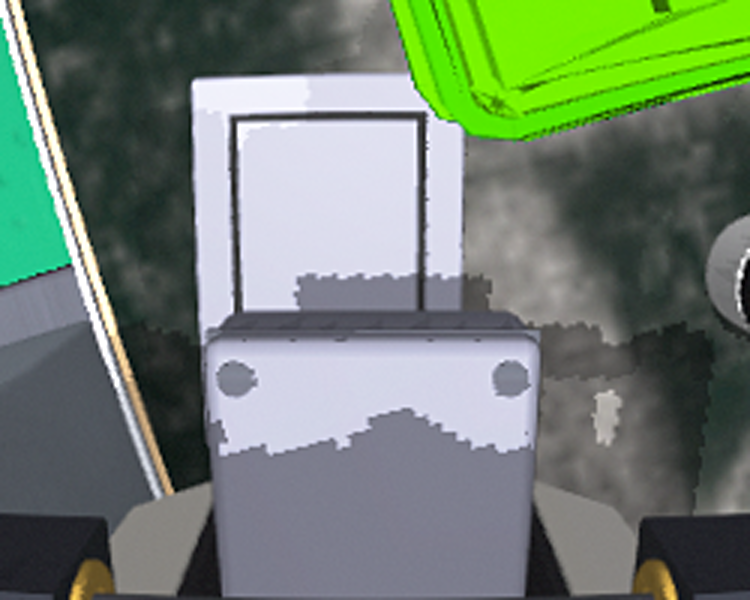

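The box is level over the oblong pad, but the green tray's corner shows up close to the pad's far-right corner. I'll work out that clearance from several views before going lower.

```bash
python3 - <<'E'
from h import *
import pickle
s1,i1=pickle.load(open('w1.pkl','rb'));s2,i2=pickle.load(open('w2.pkl','rb'));s16,i16=pickle.load(open('w16.pkl','rb'))
A=lambda L:[((x+.5)/1.5-.5,(y+.5)/1.5-.5) for x,y in L]
B=lambda L:[((x+.5)/3-.5+130,(y+.5)/3-.5+60) for x,y in L]
for z in (.004,.02,.035,.05,.065):
    a=at('wrist',A([(222,5),(165,125),(145,132),(10,97)]),z,s1)*1000
    b=at('wrist',B([(640,104),(525,138),(480,137),(440,110),(405,40)]),z,s16)*1000
    t=at('top',np.array([(217,321),(82,319),(236,140)])/1.5,z)*1000
    print(z,'w1',a.round(0).tolist(),'\n  w16',b.round(0).tolist(),'\n  top',t.round(0).tolist())
th=np.radians(-15);Rm=np.array([[np.cos(th),np.sin(th)],[-np.sin(th),np.cos(th)]])
print((np.array([[28,45],[28,-45],[-28,45]])@Rm+[432.4,193.2]).round(1))
# HSV green mask overlap of pad outline: near corner pixels in w16
print(proj(np.c_[np.array([[.028,.045],[.039,.056]])@Rm+[.4324,.1932],[.004,.004]],s16).round(1), proj(np.c_[np.array([[.028,.045]])@Rm+[.4324,.1932],[.03]],s16).round(1))
E
```

```text
0.004 w1 [[597.0, 232.0], [477.0, 239.0], [464.0, 257.0], [448.0, 454.0]] 
  w16 [[533.0, 218.0], [497.0, 216.0], [484.0, 219.0], [475.0, 229.0], [471.0, 251.0]] 
  top [[479.0, 232.0], [466.0, 469.0], [819.0, 241.0]]
0.02 w1 [[594.0, 224.0], [479.0, 231.0], [467.0, 248.0], [452.0, 437.0]] 
  w16 [[528.0, 219.0], [494.0, 217.0], [482.0, 220.0], [474.0, 229.0], [470.0, 250.0]] 
  top [[477.0, 228.0], [464.0, 460.0], [812.0, 236.0]]
0.035 w1 [[591.0, 216.0], [481.0, 223.0], [469.0, 240.0], [455.0, 421.0]] 
  w16 [[523.0, 219.0], [492.0, 217.0], [481.0, 220.0], [473.0, 229.0], [469.0, 249.0]] 
  top [[475.0, 223.0], [462.0, 453.0], [806.0, 232.0]]
0.05 w1 [[588.0, 209.0], [482.0, 215.0], [471.0, 231.0], [458.0, 405.0]] 
  w16 [[519.0, 220.0], [489.0, 218.0], [479.0, 221.0], [471.0, 229.0], [468.0, 247.0]] 
  top [[474.0, 219.0], [461.0, 445.0], [799.0, 227.0]]
0.065 w1 [[585.0, 202.0], [484.0, 208.0], [474.0, 223.0], [461.0, 389.0]] 
  w16 [[514.0, 221.0], [487.0, 219.0], [477.0, 222.0], [470.0, 229.0], [467.0, 246.0]] 
  top [[472.0, 214.0], [459.0, 437.0], [793.0, 223.0]]
[[471.1 229.4]
 [447.8 142.5]
 [417.  243.9]]
[[271.9  97.3]
 [284.8  84.7]] [[273.9  96.8]]
```

```bash
python3 - <<'E'
from h import *
import pickle
st,im=pickle.load(open('w16.pkl','rb')); z=st['position'][2]
for n,cx,cy,h in (('outTL',235,116,.004),('outTR',424,114,.004),('outBL',241,305,.004),('outBR',420,305,.004),('padTL',192,77,.004),('padTm',330,75,.004),('padL',200,300,.004),('padR',463,250,.004),
 ('boxTopL',209,370,z+.0023),('boxTopR',538,370,z+.0023),('boxTopF',375,336,z+.0023),('TopL2',220,560,z+.0023),('TopR2',527,560,z+.0023),('boxBotF',375,313,z-.0237)): print(n,tl(st,cx,cy,h,3,130,60))
i=im.min(2).astype(int)
for c in (222,240,262): print(c,[(r,i[r,c]) for r in range(80,180) if abs(i[r,c]-i[r-1,c])>22])
for r in (115,140): print(r,[(c,i[r,c]) for c in range(190,292) if abs(i[r,c]-i[r,c-1])>22])
E
```

```text
outTL [ 81.58 -39.74]
outTR [81.65 13.91]
outBL [ 26.29 -39.29]
outBR [26.17 13.27]
padTL [ 93.36 -52.09]
padTm [ 92.82 -12.6 ]
padL [ 27.92 -51.55]
padR [42.51 25.55]
boxTopL [ 39.14 -27.26]
boxTopR [39.18 26.57]
boxTopF [44.78 -0.11]
TopL2 [  4.26 -27.49]
TopR2 [ 4.29 26.85]
boxBotF [43.02 -0.06]
222 [(85, np.int64(172)), (86, np.int64(241)), (97, np.int64(181)), (98, np.int64(80)), (100, np.int64(169)), (101, np.int64(228)), (163, np.int64(155)), (164, np.int64(82)), (173, np.int64(136)), (174, np.int64(173))]
240 [(84, np.int64(130)), (85, np.int64(199)), (86, np.int64(223)), (97, np.int64(97)), (98, np.int64(50)), (99, np.int64(79)), (100, np.int64(179)), (101, np.int64(229)), (151, np.int64(198)), (152, np.int64(133)), (163, np.int64(102)), (164, np.int64(78)), (170, np.int64(90)), (173, np.int64(141)), (174, np.int64(174))]
262 [(84, np.int64(162)), (85, np.int64(206)), (97, np.int64(96)), (98, np.int64(53)), (99, np.int64(86)), (100, np.int64(182)), (101, np.int64(229)), (152, np.int64(189)), (153, np.int64(133)), (163, np.int64(103)), (164, np.int64(77)), (170, np.int64(110)), (171, np.int64(86)), (172, np.int64(109)), (173, np.int64(142)), (174, np.int64(174))]
115 [(194, np.int64(117)), (195, np.int64(207)), (206, np.int64(141)), (207, np.int64(53)), (209, np.int64(164)), (210, np.int64(228)), (269, np.int64(114)), (270, np.int64(52)), (272, np.int64(223)), (284, np.int64(146)), (285, np.int64(112))]
140 [(195, np.int64(115)), (196, np.int64(215)), (207, np.int64(142)), (208, np.int64(50)), (209, np.int64(87)), (210, np.int64(207)), (269, np.int64(123)), (270, np.int64(49)), (271, np.int64(96)), (272, np.int64(202)), (283, np.int64(197)), (284, np.int64(137))]
```

Tray lip to box corner should leave about 2 mm when the box is centred. I'll move over the pad, staying above the tray height.

Call:
jog_arm:
  moves:
    - {"fingers": 1,"xyz": [2,-0.7,0],"angular": [0,0,0]}
    - {"fingers": 1,"xyz": [3.5,-1.28,0],"angular": [0,0,0]}
    - {"fingers": 1,"xyz": [3.76,-1.3,1.5],"angular": [0,0,0]}
    - {"fingers": 1,"xyz": [3.76,-1.3,3.2],"angular": [0,0,0]}
    - {"fingers": 1,"xyz": [3.76,-1.3,3.8],"angular": [0,0,0]}
    - {"fingers": 1,"xyz": [3.76,-1.3,3.8],"angular": [0,0,0]}
    - {"fingers": 1,"xyz": [3.76,-1.3,3.8],"angular": [0,0,0]}
    - {"fingers": 1,"xyz": [3.76,-1.3,3.8],"angular": [0,0,0]}

```text
clock: 31.98
position: [0.433, 0.1952, 0.0809]
ee_rot: [2.493, 1.911, 0.001]
force: [-0.5, -0.4, -2.3]
width: 0.611
```

```bash
python3 - <<'E'
from h import *
st,im=snap('w17'); print(togo(st,(.4329,.1938)))
T=R.from_rotvec(st['ee_rot']).as_matrix();print(T[2].round(4)); z=st['position'][2]
i=im.min(2).astype(int); i3=im.astype(int)
f=lambda px,h:tl(st,px[0],px[1],h,1,0,0)
for c in (225,240,255,270):
    L=[r for r in range(90,215) if abs(i[r,c]-i[r-1,c])>20]; print(c,[(r,int(i[r,c]),float(f((c,r-.5),.004)[0])) for r in L])
for r in (150,165,175,220,240):
    L=[k for k in range(180,330) if abs(i[r,k]-i[r,k-1])>20]; print(r,[(k,int(i[r,k]),float(f((k-.5,r),.004 if r<200 else z+.0023)[1])) for k in L])
save('w17',im,150,350,90,250,4)
E
```

```text
31.98 [0.433  0.1952 0.0809] yawY -15.06 [-0.5 -0.4 -2.3] 0.611
(array([-0.13,  0.03, -0.  ]), np.float64(-15.059458323471116))
[ 5.e-04  7.e-04 -1.e+00]
225 [(134, 67, 54.88), (135, 134, 54.14), (136, 161, 53.39), (149, 115, 43.65), (150, 52, 42.89), (152, 65, 41.38), (153, 161, 40.62), (155, 111, 39.1), (173, 107, 25.26), (174, 135, 24.48), (210, 88, -4.62)]
240 [(134, 83, 54.79), (135, 143, 54.05), (136, 165, 53.3), (149, 94, 43.58), (150, 46, 42.82), (152, 69, 41.32), (153, 168, 40.56), (156, 99, 38.29), (163, 77, 32.95), (173, 108, 25.24), (174, 133, 24.46), (202, 133, 2.08), (205, 164, -0.4), (206, 88, -1.23)]
255 [(134, 100, 54.76), (135, 147, 54.02), (149, 98, 43.56), (150, 47, 42.81), (152, 68, 41.3), (153, 171, 40.54), (155, 100, 39.03), (163, 78, 32.94), (164, 56, 32.18), (173, 109, 25.23), (174, 132, 24.46), (206, 133, -1.22), (207, 93, -2.05)]
270 [(134, 105, 54.81), (135, 149, 54.06), (149, 104, 43.59), (150, 48, 42.84), (152, 70, 41.33), (153, 167, 40.57), (156, 141, 38.3), (157, 100, 37.54), (163, 76, 32.97), (173, 108, 25.25), (174, 134, 24.47), (210, 86, -4.57)]
150 [(202, 47, -39.71), (203, 132, -38.95), (204, 168, -38.18), (217, 46, -28.33), (292, 100, 27.58), (293, 170, 28.33), (294, 50, 29.08), (295, 0, 29.84)]
165 [(203, 92, -39.38), (204, 160, -38.61), (206, 91, -37.07), (207, 63, -36.3), (302, 103, 35.55), (303, 176, 36.32), (305, 124, 37.87), (306, 95, 38.64), (308, 0, 40.19)]
175 [(198, 37, -43.62), (199, 103, -42.84), (200, 126, -42.05), (309, 79, 41.32), (310, 43, 42.1), (315, 58, 46.03)]
220 []
240 [(196, 12, -31.27), (202, 52, -28.03), (203, 80, -27.5), (306, 47, 26.68), (307, 11, 27.21), (313, 71, 30.46)]
```

View pics/w17.png

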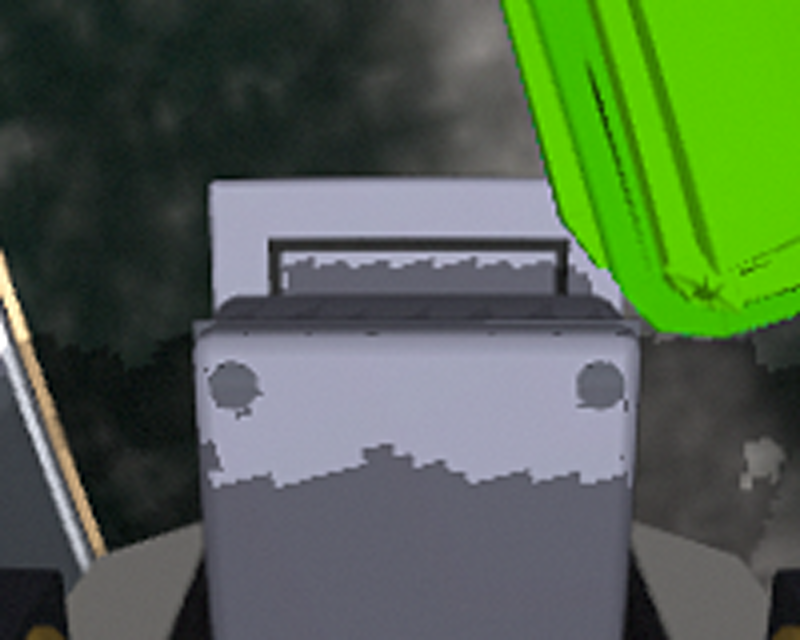

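Call:
jog_arm:
  moves:
    - {"fingers": 1,"xyz": [-0.08,0,0.5],"angular": [0,0,0]}
    - {"fingers": 1,"xyz": [-0.08,0,1],"angular": [0,0,0]}
    - {"fingers": 1,"xyz": [-0.08,0,1],"angular": [0,0,0]}
    - {"fingers": 1,"xyz": [-0.08,0,1],"angular": [0,0,0]}
    - {"fingers": 1,"xyz": [-0.08,0,1],"angular": [0,0,0]}

```text
clock: 32.65
position: [0.4326, 0.1945, 0.0706]
ee_rot: [2.493, 1.912, 0.0]
force: [-0.4, -0.4, -2.1]
width: 0.606
```

Call:
jog_arm:
  moves:
    - {"fingers": 1,"xyz": [-0.04,0.02,1],"angular": [0,0,0]}
    - {"fingers": 1,"xyz": [-0.04,0.02,2],"angular": [0,0,0]}
    - {"fingers": 1,"xyz": [-0.04,0.02,3],"angular": [0,0,0]}
    - {"fingers": 1,"xyz": [-0.04,0.02,3.7],"angular": [0,0,0]}
    - {"fingers": 1,"xyz": [-0.04,0.02,3.7],"angular": [0,0,0]}
    - {"fingers": 1,"xyz": [-0.04,0.02,3.7],"angular": [0,0,0]}
    - {"fingers": 1,"xyz": [-0.04,0.02,3.7],"angular": [0,0,0]}

```text
clock: 33.52
position: [0.4328, 0.194, 0.0338]
ee_rot: [2.493, 1.911, 0.001]
force: [0.5, -0.8, -3.3]
width: 0.606
```

Position is on target, with 6 mm left to lower.

Call:
jog_arm:
  moves:
    - {"fingers": 1,"xyz": [0,0,0.2],"angular": [0,0,0]}
    - {"fingers": 1,"xyz": [0,0,0.4],"angular": [0,0,0]}
    - {"fingers": 1,"xyz": [0,0,0.5],"angular": [0,0,0]}
    - {"fingers": 1,"xyz": [0,0,0.56],"angular": [0,0,0]}
    - {"fingers": 1,"xyz": [0,0,0.6],"angular": [0,0,0]}
    - {"fingers": 1,"xyz": [0,0,0.6],"angular": [0,0,0]}

```text
clock: 34.28
position: [0.4326, 0.1939, 0.0278]
ee_rot: [2.493, 1.911, 0.0]
force: [-1.7, -0.4, 4.1]
width: 0.608
```

Call:
jog_arm:
  moves:
    - {"fingers": -0.3,"xyz": [0,0,0],"angular": [0,0,0]}
    - {"fingers": -0.45,"xyz": [0,0,0],"angular": [0,0,0]}
    - {"fingers": -0.6,"xyz": [0,0,0],"angular": [0,0,0]}
    - {"fingers": -0.6,"xyz": [0,0,0],"angular": [0,0,0]}
    - {"fingers": -0.6,"xyz": [0,0,-1.5],"angular": [0,0,0]}
    - {"fingers": -0.6,"xyz": [0,0,-4],"angular": [0,0,0]}
    - {"fingers": -0.6,"xyz": [-4,0,-9],"angular": [0,0,0]}
    - {"fingers": -0.6,"xyz": [-5,0,-11],"angular": [0,0,0]}
    - {"fingers": -0.6,"xyz": [-5,0,-11],"angular": [0,0,0]}
    - {"fingers": -0.6,"xyz": [-5,0,-11],"angular": [0,0,0]}
    - {"fingers": -0.6,"xyz": [-5,0,-11],"angular": [0,0,0]}

```text
clock: 35.65
position: [0.4191, 0.1461, 0.1369]
ee_rot: [-2.492, -1.912, 0.002]
force: [-0.1, -1.2, -0.1]
width: 0.804
```

```bash
python3 - <<'E'
from h import *
st,im=snap('w18'); T=R.from_rotvec(st['ee_rot']).as_matrix()
i=im.min(2).astype(int)
f=lambda c,r,h:tl(st,c,r,h,1,0,0)
x,y=proj(np.r_[.4327,.194,.03],st)[0].astype(int); print(x,y)
for c in (x-25,x,x+20):
    L=[r for r in range(max(1,y-80),y+75) if abs(i[r,c]-i[r-1,c])>14]; print('c',c,[(r,int(i[r,c]),float(f(c,r-.5,.004)[0]),float(f(c,r-.5,.03)[0])) for r in L])
for r in (y-25,y,y+20):
    L=[k for k in range(x-65,x+65) if abs(i[r,k]-i[r,k-1])>14]; print('r',r,[(k,int(i[r,k]),float(f(k-.5,r,.004)[1]),float(f(k-.5,r,.03)[1])) for k in L])
E
```

```text
35.65 [0.4191 0.1461 0.1369] yawY -14.99 [-0.1 -1.2 -0.1] 0.804
255 135
c 230 [(73, 193, 105.39, 102.8), (74, 253, 104.46, 101.95), (84, 159, 95.16, 93.54), (85, 227, 94.23, 92.7), (86, 246, 93.3, 91.86), (89, 206, 90.52, 89.34), (90, 154, 89.6, 88.5), (92, 141, 87.75, 86.83), (93, 177, 86.82, 85.99), (94, 243, 85.9, 85.15), (99, 232, 81.27, 80.97), (175, 197, 9.67, 16.15), (176, 129, 8.68, 15.26), (178, 94, 6.71, 13.48), (179, 79, 5.73, 12.58), (185, 138, -0.24, 7.18), (186, 118, -1.24, 6.28), (188, 137, -3.25, 4.46), (191, 24, -6.27, 1.72)]
c 255 [(73, 220, 105.17, 102.6), (74, 237, 104.24, 101.76), (83, 208, 95.89, 94.2), (84, 169, 94.96, 93.36), (85, 213, 94.04, 92.52), (86, 230, 93.11, 91.68), (174, 127, 10.63, 17.03), (186, 118, -1.22, 6.29), (188, 137, -3.23, 4.48), (191, 3, -6.25, 1.75), (192, 24, -7.26, 0.83)]
c 275 [(72, 133, 106.29, 103.61), (73, 207, 105.35, 102.76), (74, 236, 104.42, 101.92), (84, 154, 95.13, 93.51), (85, 209, 94.2, 92.67), (86, 229, 93.27, 91.83), (169, 196, 15.55, 21.48), (171, 131, 13.61, 19.72), (186, 116, -1.2, 6.31), (188, 137, -3.21, 4.5), (191, 1
[... 276 characters left out ...]
, 30.05, 27.18), (289, 236, 30.97, 28.01), (297, 171, 38.38, 34.72), (298, 125, 39.31, 35.56)]
r 135 [(213, 58, -39.16, -35.47), (214, 206, -38.22, -34.62), (215, 231, -37.28, -33.77), (222, 139, -30.72, -27.83), (223, 189, -29.79, -26.99), (224, 214, -28.85, -26.14), (225, 234, -27.92, -25.3), (286, 211, 28.57, 25.84), (287, 153, 29.5, 26.68), (288, 191, 30.44, 27.52), (289, 232, 31.37, 28.37), (297, 144, 38.87, 35.16)]
r 155 [(214, 105, -38.71, -35.06), (215, 232, -37.75, -34.2), (222, 179, -31.11, -28.19), (224, 202, -29.22, -26.47), (225, 222, -28.27, -25.62), (286, 200, 28.97, 26.19), (287, 157, 29.91, 27.05), (288, 222, 30.86, 27.91), (296, 182, 38.45, 34.78), (297, 154, 39.41, 35.64)]
```

```bash
python3 - <<'E'
from h import *
a=cv2.resize(cv2.imread('pics/top0.png'),(512,384),interpolation=cv2.INTER_AREA); b=imaging.get_image('top')[:,:,::-1]
for n,(x,y) in dict(spool=(457,283),jar=(263,276),small=(301,231),round=(421,236),square=(528,354),oblong=(237,350)).items():
    x,y=int(x/1.5),int(y/1.5); s=np.s_[y-18:y+18,x-18:x+18]
    sh,resp=cv2.phaseCorrelate(cv2.cvtColor(a[s],6).astype(np.float32),cv2.cvtColor(b[s].copy(),6).astype(np.float32))
    print(n,'diff',np.abs(a[s].astype(int)-b[s]).mean().round(1),'shift px',np.round(sh,2),round(resp,2),'centre BGR',b[y,x])
i=b.astype(int)
m=(i[:,:,2]>1.4*i[:,:,0])&(i[:,:,2]>150); s=blob(m,280,157,6)[0]; e=cv2.minEnclosingCircle((at('top',s,.024)*1000).astype(np.float32)); print('coil',e)
m=(i.max(2)<95); mm=np.zeros_like(m); mm[145:165,190:212]=m[145:165,190:212]; print('relay',rect('top',blob(mm,200,154,4)[0],.012))
print(arm.observe()['clock'],arm.observe()['force'].round(1))
E
```

```text
spool diff 9.7 shift px [ 0.05 -0.06] 1.02 centre BGR [54 58 48]
jar diff 10.4 shift px [0.15 0.47] 0.99 centre BGR [57 60 58]
small diff 10.5 shift px [0.12 0.03] 0.84 centre BGR [59 63 69]
round diff 14.6 shift px [-0.11 -0.34] 1.07 centre BGR [134 177 244]
square diff 28.2 shift px [-0.05 -0.09] 0.88 centre BGR [241 241 234]
oblong diff 90.1 shift px [2.06 1.68] 0.03 centre BGR [40 45 47]
coil ((658.9824829101562, -112.6460952758789), 17.864688873291016)
relay (array([652. , 102.6]), array([18.1, 23.9]), 167.8)
35.75 [-0.6  0.2 -1. ]
```

```bash
python3 -c "
from cell import job; print(job.sign_off())"
```

```text
the job is handed in; nothing more can be done
None
```

All four parts are on their pads and the job is handed in. I placed the relay, coil, can and box in that order. The robot clock read about 36 s when I handed it in, and the gripper was open and clear of everything.

Last checks:
- **Relay:** centred in its outline to about 0.5 mm by the wrist camera. The final top view reads its y about 1 mm lower, which is within the 2 mm calibration.
- **Coil:** about 0.5 mm from the circle's centre.
- **Can:** under 0.5 mm off centre, with its sides parallel to the outline as far as the pixels resolve. The corner fit on the can itself was noisy, so I judged its angle from the edge columns.
- **Box:** about 0.2 mm off centre across and 0.5 mm along, with its sides parallel. I estimate 2–3 mm clearance between its corner and the green tray. The arm hid the box in the final top view, so this rests on the wrist camera alone.
- **Spool and jar:** no displacement in the top view, with shifts of less than half a pixel.
- **Forces:** readings at each set-down were about 7 N or less.

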